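# Hold the tall centrifuge tube up to the inspection camera

### The job

Take the tall screw-capped centrifuge tube out of the rack and hold it up to the inspection camera so that its cone can be checked for cracks: pointed tip at the camera's focus point, tube square to the line of sight and upright in the picture (so it leans back by as much as the camera looks down), cap end up. Finish while still holding it there in the air, steady and touching nothing but the gripper. Leave the camera's tilt setting, the two short tubes and the glassware on the bench as they are.

Things in the scene. Friction and masses are not known exactly. Their poses are not given: they have to be found in the camera images.
- tall_tube: The tube to inspect: clear plastic, conical, blue screw cap, 116 mm long (caps of the short ones stand 34 mm lower), 40 to 75 g, upright in the rack. Origin at the centre of its pointed end, the tip (a flat of 10 mm diameter); z runs up its axis to the cap. 29 mm in diameter from 16 mm above the tip, cone below; cap 35 mm in diameter, 94 to 116 mm above the tip. Round: its turn about z is free.
- short_tube_a: Short tube of the same kind (tube 29 mm in diameter, blue cap 35 mm in diameter), 82 mm long, loose in the rack. To be left in its place. Origin at its tip, z up.
- short_tube_b: Second short tube, the same as the first, loose in the rack. To be left in its place. Origin at its tip, z up.
- rack: White tube rack, fixed to the bench, 60 mm in x, 220 mm in y, 63 mm high. Origin at the centre of its underside, z up. Four places along its y at -75, -25, 25 and 75 mm; the tubes stand in the first three in any order. They stand on a floor plate 6 mm above the bench and pass loosely through 32 mm holes in the top plate (55 to 63 mm high); a tip over 63 mm high is out of the rack.
- stand: Camera stand, fixed. Origin on the bench; the camera looks to its -x. Steel base plate x -120 to 220, y -80 to 80 mm, 12 mm thick; column 20 mm thick at x = 190 mm, 312 mm high, with a collar and fork at 250 mm holding the camera; white-faced back-light panel 120 mm wide, centre at x = -92 mm, 137 mm high, leaning back, top edge at x = -115 mm, 173 mm high. The space between and above is free.
- camera_tilt (a joint): Tilt of the camera on its fork, rad: 0 looks level, 0.5 looks down by 0.5 rad. Set anew each time (0.26 to 0.70), stays by friction, to be left as it is. Hinge 250 mm above the bench at x = 130 mm of the stand; the camera (46 mm square, black lens, white ring light 56 mm in diameter) reaches 45 mm in front of the hinge (towards -x) and 34 mm behind.
- lens (a point): Centre of the camera's front lens, in the camera's frame: -x is the line of sight, z is up in the picture (square to the line of sight), y is across the picture.
- focus (a point): The camera's focus point, a point in the air on the line of sight 110 mm in front of the lens. Same axes as the lens: -x is the line of sight, z up in the picture. The tube's tip belongs here, its axis along this z, cap end up.
- beaker: Clear glass beaker, 76 mm in diameter, 100 mm high, standing loose on the bench at the robot's left. To be left alone. Origin at the centre of its underside.
- reagent_bottle: Brown glass bottle with a blue cap, 68 mm in diameter, 150 mm high, standing loose on the bench at the robot's right. To be left alone. Origin at the centre of its underside.
There are look-alikes about, which are no part of the job. Leave any pink or red look-alike of the tall_tube alone. There is more than one size of the rack; the job needs the largest.

How it is judged:
By the outcome, as a careful person would: the job done as asked, in the order asked, and still so for the second after the job is handed in, while the arm keeps its last pose, push and grip.
It also fails if it takes over 48 s, if anything falls off the work surface, if the arm or the gripper's body presses on something with over 40 N, if the wrist force passes 120 N, or if a joint passes its speed limit or range.

### The arm

A 6-joint arm with a two-finger parallel gripper is mounted at the origin on the work surface. World frame = base frame: x ahead of the robot, y to its left, z up, the work surface at z = 0. Lengths are in m, angles in rad, forces in N, time in s.
With the tool pointing down it reaches from about 0.35 to 0.925 m from the base axis. Payload 6.4 kg.
Tool frame: the origin (TCP) lies between the finger pads; the fingertips stand 14 mm ahead of it and the grasp point (between the pads) lies 5 mm behind it (tip_extent is the distance from the TCP to the fingertips, in m); z points along the fingers, y is the direction in which the jaws open and shut (so a half turn about z gives the same grasp; the last joint's range is limited). The gripper opens to 85 mm and grips with 20 to 120 N. Pads are 22 mm wide; open, the fingers measure 114 mm over their backs; the gripper's body (76 mm by 85 mm) begins 54 mm behind the grasp point. The pads swing forward as they close: fully open they stand 13 mm farther back than shut.
Start: joints at [0.99, 0.245, 1.558, -0, 1.339, -0.174], TCP at [0.257, 0.597, 0.245] pointing down, gripper open.
Joint ranges: [-3.13, 3.13], [-1.02, 2.26], [0.13, 2.54], [-0.95, 4.09], [0.21, 2.88], [-2.74, 2.74]. Speed limits (rad/s): [2.57, 2.57, 3.14, 3.14, 3.14, 3.14].

### API

Orientations are given as a 3x3 rotation matrix whose columns are the frame's x, y, z axes.
In Python, from rig import * gives the robot as it stands. The module is installed in compiled form; this text tells all that it offers.
- The arm moves only by the shell command python3 -m creep 'ROWS' [FORCE]. ROWS is JSON, a list that holds one entry, the list of rows, each a list of 5 numbers: the shift along the tool's x, y, z in cm, then the turn about the tool's z in rad, then the opening in per cent of the stroke, from 0 (shut) to 100 (fully open). In form: [[[tx, ty, tz, twist, gripper], ...]]. A call has exactly 5 rows; each row shifts and turns the commanded pose from where the row before left it, along the tool's axes as they then stand; what a row does not reach is not made up. A row lasts 1/10 s, in which the tool goes at most 50 mm and 8.59 degrees, less where a joint would pass 70% of its speed; a pose out of reach is approached as far as the arm can. A call is refused whole if a number of a shift passes 5 or a number of a turn 0.15, either way. A call with a gripper value outside its range is refused whole. The fingers move at their own pace and stop on an object; FORCE is the grip in N (left out, the last holds). Time passes only in rows, so rows that do not move let the fingers close, or fill a call up. It gives the time, the measured TCP pose, the force and the opening at its end, in the units of the state.
- read_state(): the state, without advancing time (a new reading comes with each control period).
- grab_frame(name): name is "side" or "top"; returns a dict with "color" (400x640x3 uint8, blue, green, red), "fx", "fy", "cx", "cy" (pixels), "rvec" (rotation vector, rad) and "tvec" (3), from world to camera coordinates, as OpenCV has them. Camera axes: x right, y down, z forward; pixel columns grow to the right and rows downward; lengths in m; the calibration is good to about 2 mm. A picture is of the moment at which its call begins. There is no depth.
- hand_in(): hands the job in, once; it reports no verdict.
Trained networks look in the newest picture that a camera, given by its name, has taken for a name from the list of things; names that differ only in an ending like _2 or _b are one class to them, and where a whole thing is asked for, a point or a joint stands for the part that bears it (a point fixed in the world has none). Each returns a list of dicts, best first, with "score" (0 to 1); they miss things now and then, are a little off and sometimes report something else, mostly with a low value. They report only what shows in the picture. A call takes as long as a camera call. They do not tell look-alikes from the thing itself.
- recognise(label, camera): "bbox" ([left, top, right, bottom] in pixels, round what is visible of it).
- cut_out(label, camera): "mask" (400x640 bool, what is visible of it) and "bbox" ([left, top, right, bottom] in pixels, round what is visible of it).
- place_of(label, camera): "xy" ([column, row] in pixels: a listed point, or the origin of a listed thing).
The state is a dict: "clock": time; "q": joint angles; "dq": joint speeds; "effort": joint torques, N m; "tool_pos": TCP position; "orientation": TCP orientation; "ft_force": force on the tool from outside, world axes, zero at the start; "ft_torque": the same for the moment, N m; "gripper_width": finger opening in m.
Only numpy, scipy, OpenCV 4.12 (cv2) and the standard library are available. Lean on these libraries where they do the work, as an engineer would, in place of code of your own. Each camera call takes 0.05 s, during which the arm holds its last target.

## Working session

There is one attempt and no reset: what is moved stays moved. The work goes in short steps, Python scripts to look and compute and a shell command to move; the robot and the scene stay as the last step left them, time stands still between calls to the robot, and variables do not carry over. Pictures are saved under pics/ and viewed, and the job is handed in when it is done.

```bash
mkdir -p pics
python3 - <<'E'
from rig import *
import cv2
s=read_state();print({k:s[k] for k in('clock','q','tool_pos','orientation','ft_force','gripper_width')})
for n in('side','top'):
    f=grab_frame(n);cv2.imwrite(f'pics/{n}0.png',f['color']);print(n,f['fx'],f['fy'],f['cx'],f['cy'],f['rvec'],f['tvec'])
E
```

```text
{'clock': 0.0, 'q': array([ 9.89886994e-01,  2.45814092e-01,  1.55904503e+00, -2.72261610e-06,
        1.33871638e+00, -1.74147247e-01]), 'tool_pos': array([0.25688254, 0.59648917, 0.24416362]), 'orientation': array([[-9.18406739e-01,  3.95636047e-01, -1.08593560e-03],
       [ 3.95637391e-01,  9.18405304e-01, -1.65903544e-03],
       [ 3.40954792e-04, -1.95330605e-03, -9.99998034e-01]]), 'ft_force': array([ 0.58132554, -0.59273653,  0.25460557]), 'gripper_width': 0.08544710435425833}
side 368.3428301526835 368.3428301526835 324.35953766016587 196.25444550871475 [ 2.25578177 -0.60095545  0.24943748] [-0.45973599  0.29192225  1.00268652]
top 474.5541394312281 474.5541394312281 319.76181968341837 200.93352746807275 [ 2.17237001 -2.20632832  0.06546082] [0.00261608 0.52810178 1.70761863]
```

View pics/side0.png

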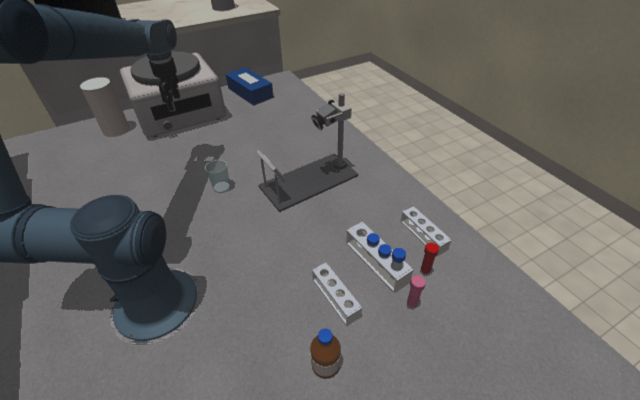

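View pics/top0.png

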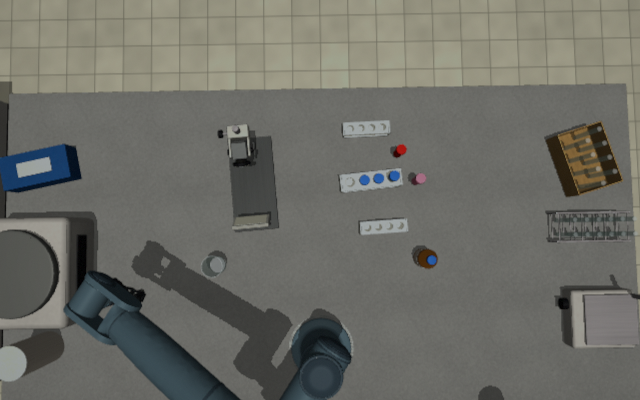

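The side view shows the rack with three blue caps, where (399,255) stands highest. Smaller white racks are at (337,292) and (425,228), and there are red (430,257) and pink (416,291) decoys. The stand is at about (310,170). I'll measure with the networks and enlarged crops next.

```bash
cat > h.py <<'E'
from rig import *
import cv2, numpy as np
from scipy.optimize import least_squares
def cam(f):
    R,_=cv2.Rodrigues(np.array(f['rvec'],float));K=np.array([[f['fx'],0,f['cx']],[0,f['fy'],f['cy']],[0,0,1.]])
    return K,R,np.array(f['tvec'],float).ravel()
def proj(c,P):
    K,R,t=c;p=(np.atleast_2d(P)@R.T+t)@K.T
    return p[:,:2]/p[:,2:]
def ray(c,uv):
    K,R,t=c;d=R.T@np.linalg.solve(K,[uv[0],uv[1],1]);return -R.T@t,d/np.linalg.norm(d)
def onz(c,uv,z):
    o,d=ray(c,uv);return o+d*(z-o[2])/d[2]
def tri(c1,u1,c2,u2):
    r=least_squares(lambda X:np.r_[proj(c1,X)[0]-u1,proj(c2,X)[0]-u2],[.6,0,.1]);return r.x,r.fun
def crop(f,x0,y0,x1,y1,k,name):
    cv2.imwrite('pics/'+name,cv2.resize(f['color'][y0:y1,x0:x1],None,fx=k,fy=k,interpolation=cv2.INTER_CUBIC))
E
python3 - <<'E'
from h import *
F={n:grab_frame(n) for n in('side','top')}
import pickle;pickle.dump({n:cam(F[n]) for n in F},open('cams.pkl','wb'))
for l in('tall_tube','rack','stand','lens','focus','camera_tilt'):
    for n in F:
        print(l,n,[(np.round(r['xy'],1).tolist(),round(r['score'],2)) for r in place_of(l,n)][:6])
for n in F: print(n,[(np.round(r['bbox'],0).tolist(),round(r['score'],2)) for r in recognise('tall_tube',n)][:6])
crop(F['side'],245,85,375,215,4.5,'s_stand.png');crop(F['top'],205,110,305,240,4.5,'t_stand.png')
crop(F['side'],335,205,455,315,5,'s_rack.png');crop(F['top'],330,110,440,210,5,'t_rack.png')
print(read_state()['clock'])
E
```

```text
tall_tube side [([410.6, 299.3], 0.88), ([395.1, 278.1], 0.71), ([424.2, 269.9], 0.67)]
tall_tube top [([396.0, 151.3], 0.66), ([388.0, 176.7], 0.55), ([412.3, 182.1], 0.44)]
rack side [([422.3, 235.6], 0.79), ([336.1, 299.1], 0.78), ([374.4, 263.3], 0.56)]
rack top [([370.2, 179.0], 0.77), ([365.3, 130.5], 0.67)]
stand side [([294.5, 187.4], 0.77)]
stand top [([254.7, 196.2], 0.85), ([364.4, 181.7], 0.75), ([215.5, 265.0], 0.4)]
lens side [([312.3, 121.2], 0.64)]
lens top [([244.8, 162.4], 0.83)]
focus side [([314.2, 120.4], 0.32)]
focus top []Traceback (most recent call last):
  File "<stdin>", line 6, in <module>
ValueError: it knows: beaker, focus, lens, rack, reagent_bottle, short_tube, stand, tall_tube
```

Run:
```python
from h import *
F={n:grab_frame(n) for n in('side','top')}
crop(F['side'],245,85,375,215,4.5,'s_stand.png');crop(F['top'],205,110,305,240,4.5,'t_stand.png')
crop(F['side'],335,205,455,315,5,'s_rack.png');crop(F['top'],330,110,440,210,5,'t_rack.png')
```

```text
(no output)
```

View pics/s_stand.png

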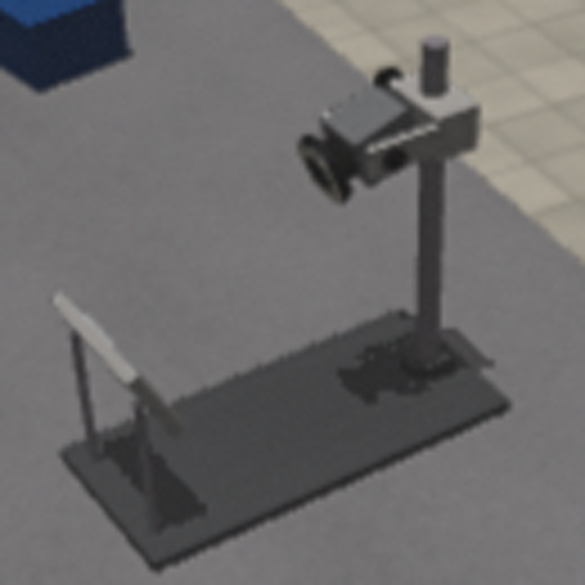

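View pics/t_stand.png

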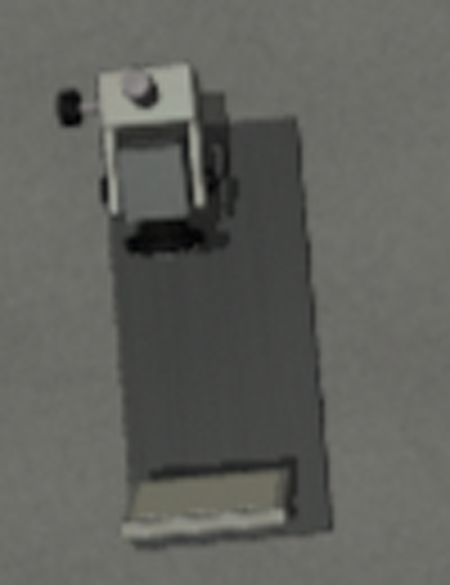

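View pics/s_rack.png

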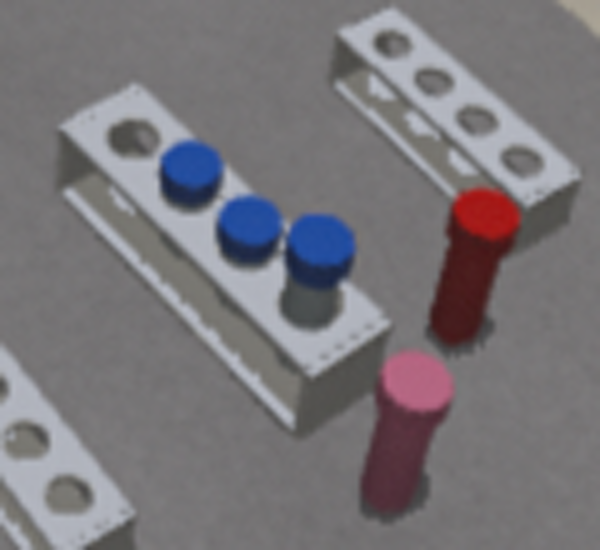

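View pics/t_rack.png

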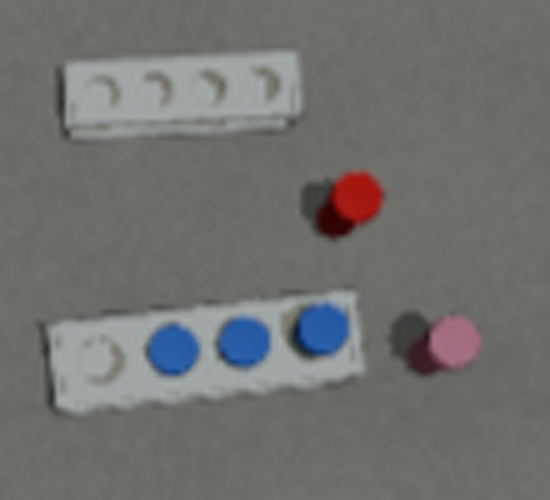

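The tall_tube candidates in the side view are blue (399,254), red (432,248) and pink (418,282). The blue one is right: its cap stands highest in the largest rack (side 380,255), in that rack's right-end place. The red and pink ones are the decoys to leave alone. Next I'll fit the poses.

```bash
cat > fit.py <<'E'
from h import *
import pickle
C=pickle.load(open('cams.pkl','rb'))
def full(u,x0,y0,k): return (np.array(u,float)+.5)/k-.5+np.array([x0,y0])
S=lambda u:full(u,245,85,4.5); T=lambda u:full(u,205,110,4.5)
SR=lambda u:full(u,335,205,5); TR=lambda u:full(u,330,110,5)
def pose(obs,x0):
    def place(p,P): c,s=np.cos(p[2]),np.sin(p[2]);return np.array([p[0]+c*P[0]-s*P[1],p[1]+s*P[0]+c*P[1],P[2]])
    def f(p): return np.concatenate([proj(C[n],place(p,P))[0]-u for n,P,u in obs])
    r=least_squares(f,x0,loss='soft_l1');return r.x,r.fun.reshape(-1,2),place
E
cat > m1.py <<'E'
from fit import *
m=.001
stand=[('side',(-.12,.08,.012),S((63,453))),('side',(-.12,-.08,.012),S((157,560))),('side',(.22,-.08,.012),S((510,403))),('side',(.22,.08,.012),S((402,312))),
('side',(-.115,.06,.173),S((57,297))),('side',(-.115,-.06,.173),S((135,382))),('side',(.19,0,.312),S((435,42))),
('top',(.22,-.08,.012),T((297,118))),('top',(-.12,-.08,.012),T((331,530))),('top',(-.115,.06,.173),T((125,525))),('top',(-.115,-.06,.173),T((287,512))),('top',(.19,0,.312),T((140,88)))]
p,r,pl=pose(stand,[.75,.25,0]);print('stand',p.round(4),np.degrees(p[2]));print(r.round(1).tolist())
rack=[('side',(-.03,.11,.063),SR((62,127))),('side',(.03,.11,.063),SR((137,87))),('side',(.03,-.11,.063),SR((387,322))),('side',(-.03,-.11,.063),SR((313,375))),('side',(-.03,-.11,0),SR((300,435))),
('top',(.03,.11,.063),TR((48,322))),('top',(.03,-.11,.063),TR((357,292))),('top',(-.03,-.11,.063),TR((365,373))),('top',(-.03,.11,.063),TR((60,410))),
('side',(0,-.075,.122),SR((320,242))),('top',(0,-.075,.122),TR((324,329))),('side',(0,-.025,.088),SR((249,223))),('side',(0,.025,.088),SR((191,168))),('top',(0,-.025,.088),TR((244,341))),('top',(0,.025,.088),TR((173,349)))]
q,r,pl=pose(rack,[.6,-.1,0]);print('rack',q.round(4),np.degrees(q[2]));print(r.round(1).tolist())
print('tall',pl(q,(0,-.075,.006)))
print('tri cap top',tri(C['side'],SR((320,242)),C['top'],TR((324,329))))
pickle.dump((p,q),open('pose.pkl','wb'))
E
python3 m1.py
python3 - <<'E'
from h import *
F={n:grab_frame(n) for n in('side','top')}
crop(F['side'],305,90,357,132,14,'s_cam.png');crop(F['top'],212,118,264,172,11,'t_cam.png')
for l,n in (('lens','side'),('lens','top'),('focus','side'),('focus','top'),('stand','side'),('stand','top')):
    print(l,n,[(np.round(r['xy'],1).tolist(),round(r['score'],2)) for r in place_of(l,n)][:3])
print(read_state()['clock'])
E
```

```text
stand [0.5507 0.2334 0.0782] 4.478704520385943
[[-0.4, -0.4], [0.1, 1.5], [1.3, -0.2], [0.6, -0.9], [-1.4, 0.3], [-1.5, 0.2], [0.8, 0.1], [0.1, -1.5], [0.7, -0.8], [-0.3, 2.4], [-0.0, 1.9], [-0.8, -2.5]]
rack [ 0.5994 -0.1871  0.0962] 5.511694609697716
[[-0.9, 0.1], [-0.4, -0.4], [1.1, 0.9], [-0.3, 1.2], [-0.6, 2.3], [-0.4, 0.3], [-0.6, -0.6], [-0.1, -0.0], [-0.8, -0.5], [0.3, 0.0], [-0.2, -0.4], [0.3, -0.2], [0.1, -0.4], [0.1, -0.1], [0.1, -0.1]]
tall [ 0.60657738 -0.26174783  0.006     ]
tri cap top (array([ 0.60506489, -0.26212622,  0.12341009]), array([-0.04354026,  0.00379629,  0.03115032, -0.04821568]))
lens side []
lens top [([243.1, 162.9], 0.7), ([422.1, 259.6], 0.39)]
focus side []
focus top []
stand side [([296.8, 185.7], 0.92), ([326.5, 362.6], 0.5)]
stand top [([252.4, 195.7], 0.87)]
1.2
```

View pics/s_cam.png

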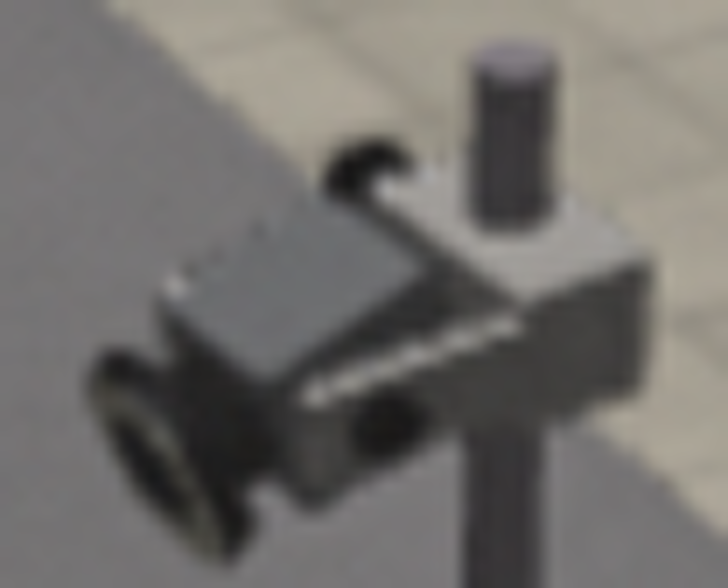

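View pics/t_cam.png

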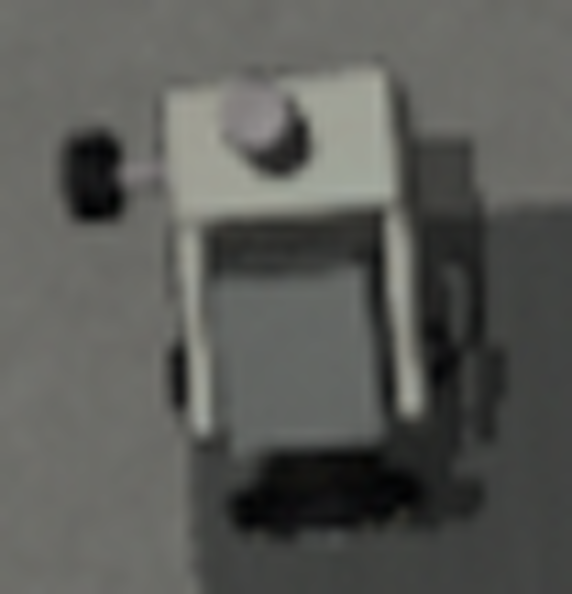

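```bash
cat > m2.py <<'E'
from fit import *
SC=lambda u:full(u,305,90,14); TC=lambda u:full(u,212,118,11)
stand=[('side',(-.12,.08,.012),S((63,453))),('side',(-.12,-.08,.012),S((157,560))),('side',(.22,-.08,.012),S((510,403))),('side',(.22,.08,.012),S((402,312))),
('side',(-.115,.06,.173),S((57,297))),('side',(-.115,-.06,.173),S((135,382))),('side',(.19,0,.312),SC((515,58))),
('top',(.22,-.08,.012),T((297,118))),('top',(-.12,-.08,.012),T((331,530))),('top',(-.115,.06,.173),T((125,525))),('top',(-.115,-.06,.173),T((287,512))),('top',(.19,0,.312),TC((252,108)))]
camo=[('side',('f',.023,.023),SC((165,298))),('side',('f',-.023,.023),SC((265,383))),('side',('b',-.023,.023),SC((430,275))),('side',('b',.023,.023),SC((320,195))),
('top',('b',.023,.023),TC((212,278))),('top',('b',-.023,.023),TC((362,264))),('top',('f',-.023,.023),TC((385,435))),('top',('f',.023,.023),TC((235,450))),
('side',(-.045,0,0),SC((165,468))),('top',(-.043,.028,0),TC((237,505))),('top',(-.043,-.028,0),TC((420,489))),('side',('h',0,-.032),SC((395,425)))]
def place(p,P): c,s=np.cos(p[2]),np.sin(p[2]);return np.array([p[0]+c*P[0]-s*P[1],p[1]+s*P[0]+c*P[1],P[2]])
def cm(p,P):
    x,y,z=P
    if x=='h': return place(p,(.13,z,.25))
    x=p[4] if x=='f' else p[5] if x=='b' else x
    c,s=np.cos(p[3]),np.sin(p[3])
    return place(p,(.13+c*x-s*z, y, .25+s*x+c*z))
def f(p): return np.concatenate([proj(C[n],place(p,P))[0]-u for n,P,u in stand]+[proj(C[n],cm(p,P))[0]-u for n,P,u in camo])
r=least_squares(f,[.55,.23,.08,.45,-.025,.034],loss='soft_l1')
p=r.x
if __name__=='__main__':
    print(p.round(4));print(r.fun.reshape(-1,2).round(1).tolist())
    J=r.jac;print('sd',np.sqrt(np.diag(np.linalg.inv(J.T@J))).round(4))
    foc=cm(p,(-.155,0,0));print('focus',foc,'lens',cm(p,(-.045,0,0)))
    pickle.dump(p,open('stand.pkl','wb'))
    import sys
E
python3 m2.py
```

```text
[ 0.5513  0.2343  0.0821  0.2706 -0.0233  0.0249]
[[-0.4, -0.5], [0.3, 1.3], [1.2, -0.5], [0.4, -1.1], [-1.3, 0.3], [-1.3, 0.0], [0.6, 0.2], [-0.4, -1.7], [0.6, -1.0], [-0.4, 2.3], [-0.1, 1.6], [-0.0, -0.9], [-0.4, 0.5], [0.3, 0.4], [0.2, 0.3], [0.1, 0.3], [-0.7, 0.1], [0.5, -0.1], [0.3, -0.2], [-0.7, -0.2], [-0.0, 0.1], [-0.5, 0.3], [0.4, 0.0], [-0.2, 0.2]]
sd [0.0012 0.0011 0.0071 0.0643 0.0026 0.0025]
focus [0.5319995  0.23266553 0.20856897] lens [0.63763998 0.24135878 0.23797164]
```

```bash
cat > ov.py <<'E'
from m2 import *
f1=grab_frame('side')['color']
tiles=[]
for t in (.2,.27,.36,.45):
    # refit remaining with t fixed
    g=lambda q:f(np.r_[q[:3],t,q[3:]])
    rr=least_squares(g,np.r_[p[:3],p[4:]],loss='soft_l1');q=np.r_[rr.x[:3],t,rr.x[3:]]
    print(t,rr.cost,q.round(4),cm(q,(-.155,0,0)).round(4),g(rr.x).reshape(-1,2)[12:].round(1).tolist())
    k=10;im=cv2.resize(f1[95:135,308:340],None,fx=k,fy=k,interpolation=cv2.INTER_CUBIC)
    def dr(P,col):
        u=np.array([proj(C['side'],cm(q,x))[0] for x in P]);u=((u-[308,95]+.5)*k-.5)
        cv2.polylines(im,[np.round(u).astype(int)],True,col,1)
    a=np.linspace(0,2*np.pi,60)
    dr([(-.045,.028*np.cos(b),.028*np.sin(b)) for b in a],(0,255,255))
    dr([('f',.023,.023),('f',-.023,.023),('b',-.023,.023),('b',.023,.023)],(0,0,255))
    dr([('f',.023,.023),('f',-.023,.023),('f',-.023,-.023),('f',.023,-.023)],(0,255,0))
    tiles.append(cv2.resize(im,(390,290)) if 0 else im)
cv2.imwrite('pics/ov.png',cv2.resize(np.vstack([np.hstack(tiles[:2]),np.hstack(tiles[2:])]),(480,600)) )
cv2.imwrite('pics/ovA.png',np.hstack(tiles[:2]));cv2.imwrite('pics/ovB.png',np.hstack(tiles[2:]))
E
python3 ov.py
```

```text
0.2 10.08102211351508 [ 0.5514  0.2341  0.0823  0.2    -0.0252  0.0232] [0.5295 0.2323 0.2192] [[-0.5, 0.1], [0.2, 0.0], [0.3, 0.8], [0.2, 0.7], [-0.5, 0.0], [0.6, -0.1], [0.3, -0.1], [-0.7, -0.1], [-0.2, -0.7], [-0.6, 0.3], [0.4, 0.1], [-0.1, 0.2]]
0.27 9.536289032416871 [ 0.5513  0.2343  0.0821  0.27   -0.0234  0.0249] [0.532  0.2327 0.2087] [[-0.4, 0.5], [0.3, 0.4], [0.2, 0.3], [0.1, 0.3], [-0.7, 0.1], [0.5, -0.1], [0.3, -0.2], [-0.7, -0.2], [-0.0, 0.0], [-0.5, 0.3], [0.4, 0.0], [-0.2, 0.2]]
0.36 10.395732083359176 [ 0.5511  0.2344  0.0816  0.36   -0.0211  0.027 ] [0.5361 0.2331 0.1954] [[-0.2, 0.9], [0.4, 0.8], [0.0, -0.2], [-0.1, -0.2], [-0.8, 0.2], [0.4, 0.0], [0.4, -0.3], [-0.6, -0.3], [0.2, 0.9], [-0.3, 0.1], [0.5, -0.1], [-0.3, 0.2]]
0.45 12.679162627136257 [ 0.5508  0.2344  0.0811  0.45   -0.019   0.0294] [0.5413 0.2336 0.1826] [[-0.1, 1.3], [0.6, 1.2], [-0.2, -0.8], [-0.4, -0.8], [-0.9, 0.3], [0.3, 0.2], [0.5, -0.4], [-0.5, -0.3], [0.6, 1.8], [-0.2, -0.1], [0.7, -0.4], [-0.3, 0.2]]
```

View pics/ovA.png

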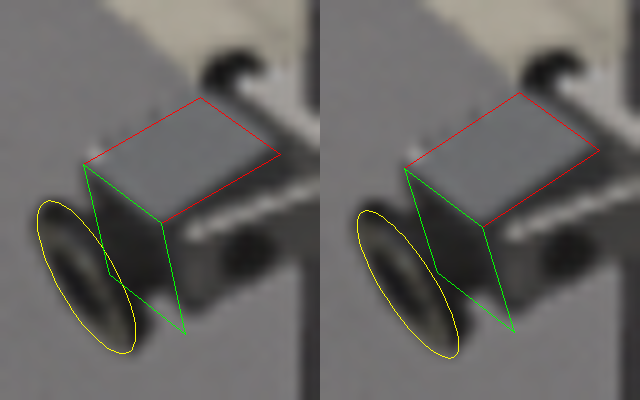

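View pics/ovB.png

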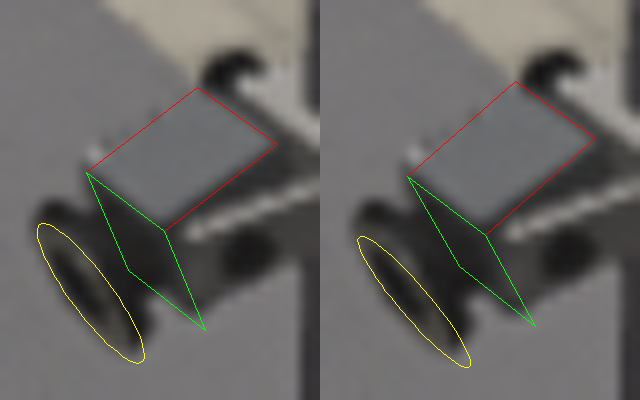

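```bash
cat > gf.py <<'E'
from m2 import *
import warnings
from scipy.ndimage import map_coordinates, gaussian_filter
from scipy.optimize import minimize
ims=[np.mean([grab_frame('side')['color'].astype(float) for _ in range(1)],0)]
for_im=gaussian_filter(ims[0].mean(2),.6)
def line(a,b,n=20):
    return [tuple(np.array(a)+(np.array(b)-np.array(a))*s) for s in np.linspace(.08,.92,n)]
def contrast(q,off,pts,normal_sign=1):
    u=np.array([proj(C['side'],cm(q,x))[0] for x in pts])+off
    d=np.gradient(u,axis=0);d/=np.linalg.norm(d,axis=1)[:,None]+1e-9;n=np.c_[-d[:,1],d[:,0]]
    a=u+.8*n;b=u-.8*n
    s=lambda w:map_coordinates(for_im,[w[:,1],w[:,0]],order=3)
    return (s(a)-s(b)).mean()
def score(v,verbose=False):
    t,xf,xb,dx,dy=v;q=p.copy();q[3]=t;o=np.array([dx,dy])
    A,B,Cc,D=(xf,.023,.023),(xf,-.023,.023),(xb,-.023,.023),(xb,.023,.023)
    e=[abs(contrast(q,o,line(*l))) for l in((A,B),(B,Cc),(A,D))]
    a=np.linspace(0,2*np.pi,80)[:-1]
    # front ring rim: lower-left arc
    arc=[(-.045,.028*np.cos(b),.028*np.sin(b)) for b in a]
    e.append(abs(contrast(q,o,arc)))
    return e if verbose else -(e[0]+e[1]+e[2]+e[3])
for t in np.arange(.16,.5,.03):
    best=None
    for x in((-.0233,.025),(-.021,.028)):
        m=minimize(lambda w:score(np.r_[t,w]),[x[0],x[1],0,0],method='Nelder-Mead',options=dict(initial_simplex=np.array([[x[0],x[1],0,0],[x[0]+.003,x[1],0,0],[x[0],x[1]+.003,0,0],[x[0],x[1],.5,0],[x[0],x[1],0,.5]]),maxiter=300))
        if best is None or m.fun<best.fun:best=m
    print(round(t,3),round(best.fun,1),best.x.round(3),np.round(score(np.r_[t,best.x],True),1))
E
python3 gf.py
```

```text
0.16 -105.1 [-0.028  0.003  0.121 -0.366] [39.5 35.9  2.8 26.9]
0.19 -108.9 [-0.028  0.004  0.177 -0.529] [39.8 36.7  3.2 29.2]
0.22 -111.9 [-0.027  0.016  0.207 -0.74 ] [39.9 38.5  3.2 30.3]
0.25 -113.6 [-0.027  0.019  0.276 -0.899] [40.2 39.2  3.6 30.6]
0.28 -115.7 [-0.026  0.036  0.254 -1.159] [40.1 35.1 11.2 29.3]
0.31 -115.5 [-0.026  0.039  0.286 -1.289] [40.3 32.7 15.3 27.2]
0.34 -114.7 [-0.025  0.048  0.258 -1.419] [40.5 26.  24.4 23.9]
0.37 -112.0 [-0.022  0.051 -0.239 -0.914] [41.  26.4 25.  19.6]
0.4 -111.8 [-0.019  0.053 -0.574 -0.489] [41.4 26.3 25.2 19. ]
0.43 -102.5 [-0.018  0.014 -0.742 -0.579] [41.3 35.4  6.3 19.5]
0.46 -101.5 [-0.017  0.015 -0.775 -0.598] [41.4 34.4  6.5 19.3]
0.49 -100.2 [-0.017  0.003 -0.916 -0.827] [41.2 34.3  6.2 18.6]
```

```bash
python3 -m creep '[[[0,0,-4.5,0,100],[0,0,-4.5,0,100],[-3.3,-3.25,0,0,100],[-3.3,-3.25,0,0,100],[-3.3,-3.25,0,0,100]]]' && python3 -m creep '[[[-3.3,-3.25,0,0,100],[-3.3,-3.25,0,0,100],[-3.3,-3.25,0,0,100],[-3.3,-3.25,0,0,100],[-3.3,-3.25,0,0,100]]]' && python3 -m creep '[[[-3.3,-3.25,0,0,100],[-3.3,-3.25,0,0,100],[-3.3,-3.25,0,0,100],[-3.3,-3.25,0,0,100],[-3.3,-3.25,0,0,100]]]' && python3 -m creep '[[[-3.3,-3.25,0,0,100],[-3.3,-3.25,0,0,100],[-3.3,-3.25,0,0,100],[-3.3,-3.25,0,0,100],[0,0,0,0.15,100]]]' && python3 -m creep '[[[0,0,0,0.15,100],[0,0,0,0.15,100],[0,0,0,0.15,100],[0,0,0,0.15,100],[0,0,0,0.15,100]]]'
```

```text
clock: 1.8
tool_pos: [0.3098, 0.467, 0.3358]
orientation: [[-0.919, 0.395, 0.001], [0.395, 0.919, 0.001], [-0.001, 0.001, -1.0]]
ft_force: [1.3, 0.2, 0.5]
gripper_width: 0.0853
clock: 2.3
tool_pos: [0.397, 0.252, 0.3356]
orientation: [[-0.919, 0.395, 0.001], [0.395, 0.919, 0.0], [-0.001, 0.001, -1.0]]
ft_force: [1.6, 0.5, 0.8]
gripper_width: 0.0853
clock: 2.8
tool_pos: [0.4843, 0.0373, 0.3356]
orientation: [[-0.918, 0.396, 0.001], [0.396, 0.918, -0.0], [-0.001, 0.0, -1.0]]
ft_force: [1.6, 0.2, 0.7]
gripper_width: 0.0856
clock: 3.3
tool_pos: [0.5546, -0.137, 0.3346]
orientation: [[-0.844, 0.536, -0.001], [0.536, 0.844, -0.001], [0.0, -0.001, -1.0]]
ft_force: [-0.1, 1.1, 0.1]
gripper_width: 0.0853
clock: 3.8
tool_pos: [0.5538, -0.1324, 0.3353]
orientation: [[-0.255, 0.967, -0.0], [0.967, 0.255, -0.0], [0.0, -0.0, -1.0]]
ft_force: [-0.8, -0.2, 0.0]
gripper_width: 0.0852
```

```bash
cat > go.py <<'E'
import sys
from h import *
def delta(tx,ty,tz,yaw_y=None):
    s=read_state();R=np.array(s['orientation']);P=np.array(s['tool_pos'])
    print('clock',round(s['clock'],2),'tcp',P.round(4),'yaw_y',round(np.degrees(np.arctan2(R[1,1],R[0,1])),2),'F',np.round(s['ft_force'],1),'w',round(s['gripper_width'],4),'q',np.round(s['q'],2))
    print('tool shift cm',(R.T@(np.array([tx,ty,tz])-P)*100).round(2), 'twist', None if yaw_y is None else round(-np.radians((yaw_y-np.degrees(np.arctan2(R[1,1],R[0,1]))+180)%360-180 if 0 else np.radians(1)*0)+(-np.radians(((yaw_y-np.degrees(np.arctan2(R[1,1],R[0,1]))+180)%360)-180)),4))
if __name__=='__main__': delta(*map(float,sys.argv[1:]))
E
python3 go.py .606 -.262 .106 5.5
```

```text
clock 3.8 tcp [ 0.5538 -0.1324  0.3353] yaw_y 14.77 F [-0.8 -0.2  0. ] w 0.0852 q [-0.43 -0.01  1.67 -0.    1.48 -0.69]
tool shift cm [-13.86   1.75  22.93] twist 0.1618
```

```bash
python3 -m creep '[[[0,0,0,0.08,100],[0,0,0,0.082,100],[-4.47,1.32,0,0,100],[-4.47,1.32,0,0,100],[-4.46,1.32,0,0,100]]]' && python3 -m creep '[[[0,0,4,0,100],[0,0,4,0,100],[0,0,4,0,100],[0,0,3,0,100],[0,0,0,0,100]]]'; python3 go.py .606 -.262 .106 5.5
python3 - <<'E'
from h import *
F={n:grab_frame(n) for n in('side','top')}
crop(F['side'],335,165,455,315,4,'s_a.png');crop(F['top'],330,110,440,210,4,'t_a.png')
E
```

```text
clock: 4.3
tool_pos: [0.6074, -0.2629, 0.3356]
orientation: [[-0.102, 0.995, 0.001], [0.995, 0.102, -0.0], [-0.0, 0.0, -1.0]]
ft_force: [1.0, -0.5, 0.0]
gripper_width: 0.0855
clock: 4.8
tool_pos: [0.604, -0.26, 0.1793]
orientation: [[-0.102, 0.995, -0.009], [0.995, 0.102, 0.006], [0.007, -0.008, -1.0]]
ft_force: [-0.9, 0.3, -0.5]
gripper_width: 0.0855
clock 4.8 tcp [ 0.604  -0.26    0.1793] yaw_y 5.83 F [-0.9  0.3 -0.5] w 0.0855 q [-0.58  0.33  1.58 -0.    1.24 -0.68]
tool shift cm [-0.27  0.24  7.33] twist 0.0058
```

View pics/s_a.png

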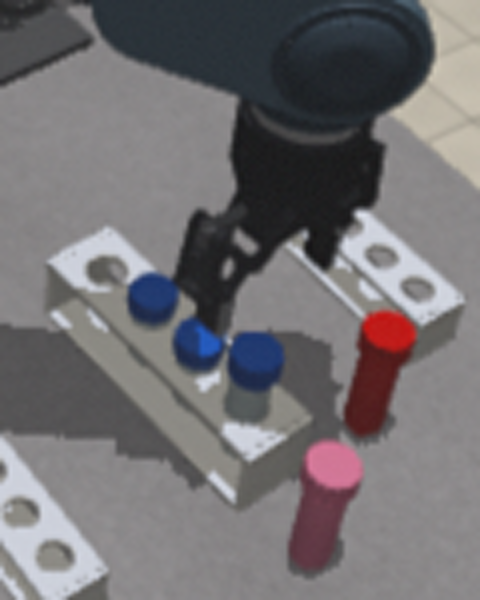

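View pics/t_a.png

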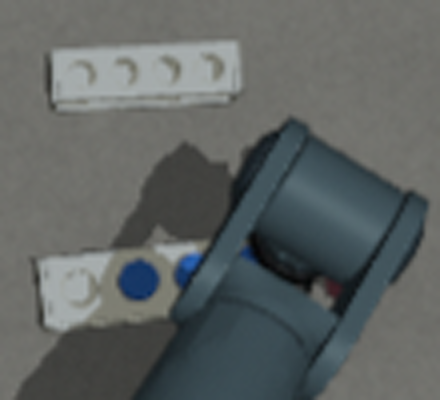

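```bash
python3 -m creep '[[[0,0,2.5,0,100],[0,0,2.5,0,100],[0,0,1.5,0,100],[0,0,0,0,100],[0,0,0,0,100]]]'; python3 go.py .606 -.262 .106 5.5
```

```text
clock: 5.4
tool_pos: [0.6078, -0.2622, 0.1222]
orientation: [[-0.102, 0.995, 0.002], [0.995, 0.102, -0.001], [-0.002, 0.002, -1.0]]
ft_force: [0.5, 0.7, -0.3]
gripper_width: 0.0856
clock 5.4 tcp [ 0.6078 -0.2622  0.1222] yaw_y 5.85 F [ 0.5  0.7 -0.3] w 0.0856 q [-0.58  0.4   1.6  -0.    1.14 -0.68]
tool shift cm [ 0.04 -0.18  1.61] twist 0.0061
```

```bash
python3 -m creep '[[[0,-0.1,1.6,0,100],[0,0,0,0,100],[0,0,0,0,20],[0,0,0,0,20],[0,0,0,0,20]]]' 30;  python3 -m creep '[[[0,0,0,0,20],[0,0,0,0,20],[0,0,0,0,20],[0,0,0,0,20],[0,0,0,0,20]]]' 30; python3 go.py .606 -.262 .106 5.5
python3 - <<'E'
from h import *
F={n:grab_frame(n) for n in('side','top')}
crop(F['side'],335,165,455,315,4,'s_b.png')
E
```

```text
clock: 5.9
tool_pos: [0.6061, -0.262, 0.1048]
orientation: [[-0.102, 0.995, 0.001], [0.995, 0.102, -0.0], [-0.001, 0.001, -1.0]]
ft_force: [-1.1, -0.1, 0.5]
gripper_width: 0.0442
clock: 6.4
tool_pos: [0.6061, -0.262, 0.1048]
orientation: [[-0.102, 0.995, 0.001], [0.995, 0.102, -0.001], [-0.001, 0.001, -1.0]]
ft_force: [-0.9, 0.0, 3.7]
gripper_width: 0.0339
clock 6.4 tcp [ 0.6061 -0.262   0.1048] yaw_y 5.84 F [-0.9  0.   3.7] w 0.0339 q [-0.58  0.42  1.61 -0.    1.11 -0.68]
tool shift cm [ 0.   -0.01 -0.12] twist 0.006
```

View pics/s_b.png

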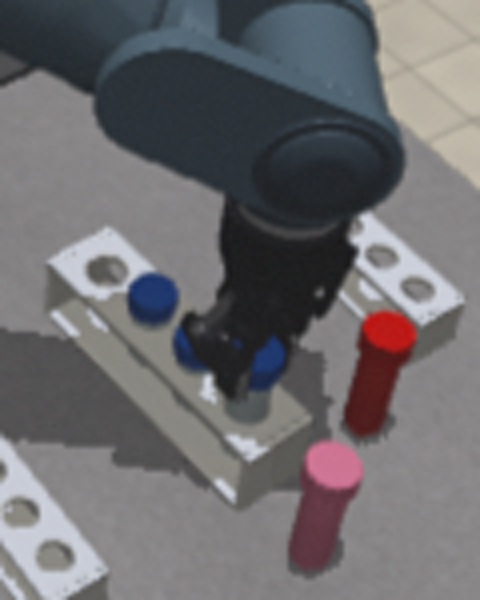

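Run:
```python
import numpy as np
L=.1038
for th in(.2,.285,.33,.4):
  for tz in (.056,.058,.060):
    ax=np.array([-np.sin(th),np.cos(th)]);nx=np.array([-np.cos(th),-np.sin(th)])
    # find tip offset so flank touches edge (-.016,.063)
    s=np.linspace(0,1,2001)
    pts=np.outer(s*.016,ax)+np.outer(.005+s*.0095,nx)   # rel tip
    z=pts[:,1]+tz
    m=(z>=.055)&(z<=.063)
    tx=-.016-pts[m,0].min()
    print(th,tz,'tip x',round(tx,4),'G x',round(tx+L*ax[0],4),'Gz',round(tz+L*ax[1],4))
```

```text
0.2 0.056 tip x -0.0039 G x -0.0245 Gz 0.1577
0.2 0.058 tip x -0.0057 G x -0.0263 Gz 0.1597
0.2 0.06 tip x -0.0075 G x -0.0281 Gz 0.1617
0.285 0.056 tip x -0.0022 G x -0.0314 Gz 0.1556
0.285 0.058 tip x -0.0043 G x -0.0335 Gz 0.1576
0.285 0.06 tip x -0.0065 G x -0.0357 Gz 0.1596
0.33 0.056 tip x -0.0011 G x -0.0348 Gz 0.1542
0.33 0.058 tip x -0.0035 G x -0.0371 Gz 0.1562
0.33 0.06 tip x -0.0058 G x -0.0395 Gz 0.1582
0.4 0.056 tip x 0.0007 G x -0.0397 Gz 0.1516
0.4 0.058 tip x -0.002 G x -0.0424 Gz 0.1536
0.4 0.06 tip x -0.0047 G x -0.0451 Gz 0.1556
```

```bash
python3 -m creep '[[[0,0,-1.3,0,20],[0,0,-1.3,0,20],[0,0,-1.3,0,20],[0,0,-1.3,0,20],[0,0,0,0,20]]]' 30;python3 go.py .606 -.262 .157 94.7
python3 - <<'E'
from h import *
F={n:grab_frame(n) for n in('side','top')}
crop(F['side'],335,165,455,315,4,'s_c.png')
E
```

```text
clock: 7.0
tool_pos: [0.6072, -0.2626, 0.1597]
orientation: [[-0.102, 0.995, 0.004], [0.995, 0.102, -0.003], [-0.003, 0.004, -1.0]]
ft_force: [-0.3, -0.5, -0.5]
gripper_width: 0.0345
clock 7.0 tcp [ 0.6072 -0.2626  0.1597] yaw_y 5.85 F [-0.3 -0.5 -0.5] w 0.0345 q [-0.58  0.35  1.59 -0.    1.19 -0.68]
tool shift cm [ 0.08 -0.12  0.27] twist -1.5508
```

View pics/s_c.png

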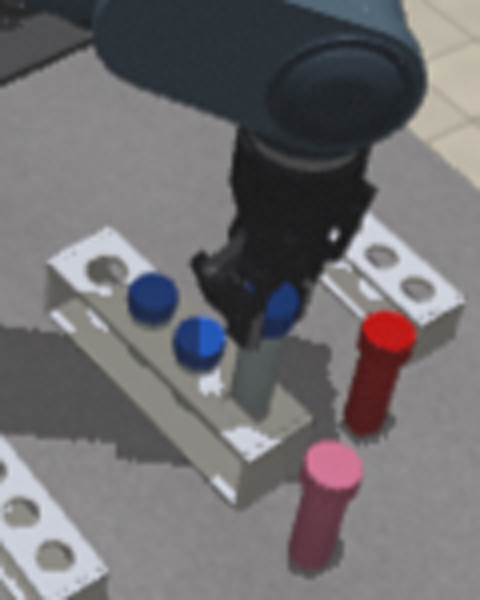

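```bash
python3 -m creep '[[[0,0,0,-0.15,20],[0,0,0,-0.15,20],[0,0,0,-0.15,20],[0,0,0,-0.15,20],[0,0,0,-0.15,20]]]' && python3 -m creep '[[[0,0,0,-0.15,20],[0,0,0,-0.15,20],[0,0,0,-0.15,20],[0,0,0,-0.15,20],[0,0,0,-0.15,20]]]' &&  python3 -m creep '[[[0,0,0,-0.05,20],[0,0,0,0,20],[0,0,0,0,20],[0,0,0,0,20],[0,0,0,0,20]]]' && python3 go.py .6066 -.262 .158 94.7
```

```text
clock: 7.6
tool_pos: [0.6053, -0.2614, 0.1551]
orientation: [[-0.757, 0.654, -0.002], [0.654, 0.757, 0.001], [0.002, -0.0, -1.0]]
ft_force: [-0.8, -0.1, -0.8]
gripper_width: 0.0341
clock: 8.1
tool_pos: [0.6053, -0.2614, 0.1551]
orientation: [[-0.999, -0.037, -0.002], [-0.037, 0.999, 0.001], [0.002, 0.001, -1.0]]
ft_force: [-0.2, 0.8, -0.0]
gripper_width: 0.0343
clock: 8.6
tool_pos: [0.6058, -0.2617, 0.1561]
orientation: [[-0.997, -0.081, -0.0], [-0.081, 0.997, 0.0], [0.0, 0.0, -1.0]]
ft_force: [0.3, -0.0, 0.1]
gripper_width: 0.0341
clock 8.6 tcp [ 0.6058 -0.2617  0.1561] yaw_y 94.62 F [ 0.3 -0.   0.1] w 0.0341 q [-0.58  0.35  1.59  0.    1.19 -2.23]
tool shift cm [-0.08 -0.03 -0.19] twist -0.0013
```

```bash
python3 -m creep '[[[1.2,0,0,0,20],[0.7,0,0.05,0,20],[0.65,0,0.1,0,20],[0.4,0,0.1,0,20],[0.32,0,0.1,0,20]]]' 20 && python3 -m creep '[[[0,0,0,0,20],[0,0,0,0,20],[0,0,0,0,20],[0,0,0,0,20],[0,0,0,0,20]]]' 20;python3 go.py .6066 -.262 .158 94.7
python3 - <<'E'
from h import *
F={n:grab_frame(n) for n in('side','top')}
crop(F['side'],335,165,455,315,4,'s_d.png');crop(F['side'],350,205,430,285,8,'s_d2.png')
E
```

```text
clock: 9.1
tool_pos: [0.5736, -0.265, 0.1543]
orientation: [[-0.997, -0.081, 0.002], [-0.081, 0.997, -0.001], [-0.002, -0.001, -1.0]]
ft_force: [1.8, 0.9, 6.1]
gripper_width: 0.0342
clock: 9.6
tool_pos: [0.5738, -0.265, 0.1542]
orientation: [[-0.997, -0.081, 0.002], [-0.081, 0.997, -0.001], [-0.002, -0.001, -1.0]]
ft_force: [1.0, 0.4, 6.1]
gripper_width: 0.0336
clock 9.6 tcp [ 0.5738 -0.265   0.1542] yaw_y 94.65 F [1.  0.4 6.1] w 0.0336 q [-0.61  0.3   1.67  0.    1.17 -2.26]
tool shift cm [-3.3   0.03 -0.37] twist -0.0009
```

View pics/s_d2.png

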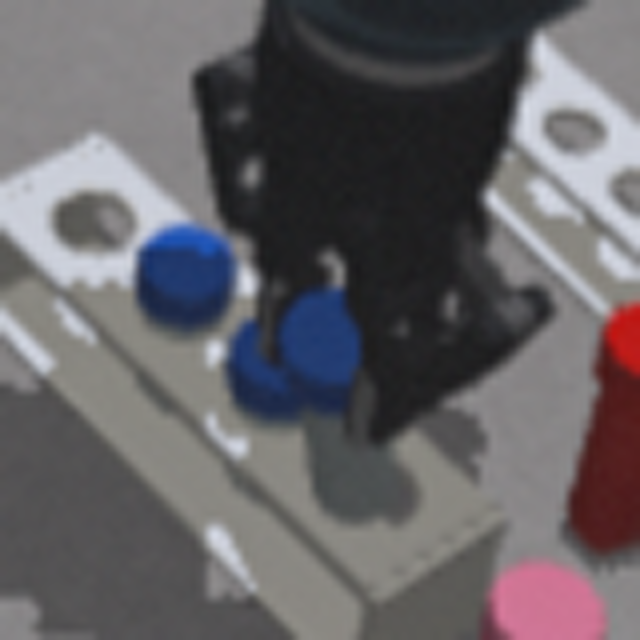

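```bash
python3 -m creep '[[[0,0,0,0,20],[0,0,0,0,20],[0,0,-1,0,20],[0,0,-2,0,20],[0,0,-2.5,0,20]]]' 50 && python3 -m creep '[[[0,0,-3,0,20],[0,0,-4,0,20],[0,0,-4,0,20],[0,0,-1,0,20],[0,0,0,0,20]]]' 50;python3 go.py .6066 -.262 .158 94.7
python3 - <<'E'
from h import *
F={n:grab_frame(n) for n in('side','top')}
crop(F['side'],335,140,435,260,5,'s_e.png')
E
```

```text
clock: 10.2
tool_pos: [0.5712, -0.2635, 0.206]
orientation: [[-0.997, -0.081, -0.006], [-0.081, 0.997, 0.003], [0.006, 0.004, -1.0]]
ft_force: [0.7, 0.1, -1.5]
gripper_width: 0.0339
clock: 10.7
tool_pos: [0.5732, -0.2647, 0.3294]
orientation: [[-0.997, -0.081, 0.001], [-0.081, 0.997, -0.002], [-0.001, -0.002, -1.0]]
ft_force: [0.2, 0.0, -1.6]
gripper_width: 0.0338
clock 10.7 tcp [ 0.5732 -0.2647  0.3294] yaw_y 94.65 F [ 0.2  0.  -1.6] w 0.0338 q [-0.61  0.15  1.52 -0.    1.48 -2.26]
tool shift cm [-3.34  0.03 17.15] twist -0.0009
```

View pics/s_e.png

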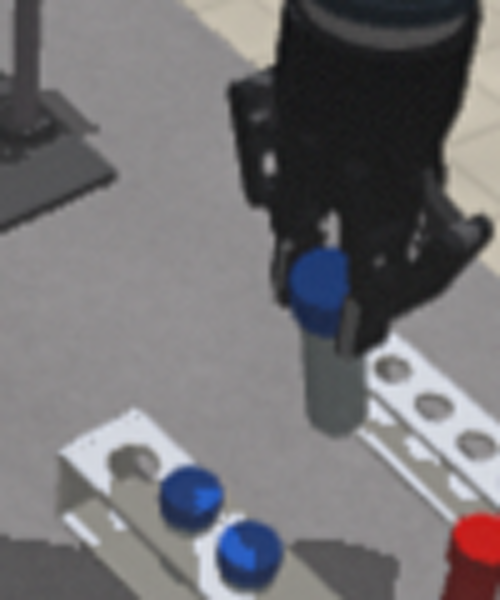

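```bash
python3 -m creep '[[[0.2,2,0,0,20],[0.25,4,0,0,20],[0.25,4,0,0,20],[0.25,4,0,0,20],[0.25,4,0,0,20]]]' 50 && python3 -m creep '[[[0.25,4,0,0,20],[0.25,4,0,0,20],[0.25,4,0,0,20],[0.25,4,0,0,20],[0.25,4,0,0,20]]]' && python3 -m creep '[[[0.25,4,0,0,20],[0.25,4,0,0,20],[0.25,3,0,0,20],[0,0.9,0,0,20],[0,0,0,0,20]]]';python3 go.py .5034 .2304 .301 94.7
python3 - <<'E'
from h import *
F={n:grab_frame(n) for n in('side','top')}
import pickle;pickle.dump(F,open('F1.pkl','wb'))
crop(F['side'],255,60,355,185,4.8,'s_f.png');crop(F['top'],205,110,305,240,4.5,'t_f.png')
for l in('tall_tube','lens','focus'):
    for n in F:
        print(l,n,[(np.round(r['xy'],1).tolist(),round(r['score'],2)) for r in place_of(l,n)][:6])
E
```

```text
clock: 11.3
tool_pos: [0.545, -0.0833, 0.3254]
orientation: [[-0.997, -0.081, -0.004], [-0.081, 0.997, 0.002], [0.004, 0.002, -1.0]]
ft_force: [-0.1, 0.2, -1.0]
gripper_width: 0.0337
clock: 11.8
tool_pos: [0.5159, 0.1146, 0.3255]
orientation: [[-0.997, -0.082, -0.004], [-0.082, 0.997, 0.0], [0.004, 0.0, -1.0]]
ft_force: [1.0, -1.0, -0.8]
gripper_width: 0.0339
clock: 12.3
tool_pos: [0.4994, 0.2313, 0.326]
orientation: [[-0.996, -0.084, -0.003], [-0.084, 0.996, -0.001], [0.003, -0.001, -1.0]]
ft_force: [1.2, -0.6, -1.0]
gripper_width: 0.0339
clock 12.3 tcp [0.4994 0.2313 0.326 ] yaw_y 94.8 F [ 1.2 -0.6 -1. ] w 0.0339 q [ 0.23 -0.04  1.72 -0.    1.47 -1.43]
tool shift cm [-0.39 -0.13  2.5 ] twist 0.0018
tall_tube side [([424.7, 271.5], 0.86), ([409.7, 303.3], 0.79), ([286.8, 137.1], 0.48)]
tall_tube top [([411.5, 182.6], 0.61), ([397.3, 152.5], 0.46)]
lens side [([312.4, 121.5], 0.91), ([286.2, 134.9], 0.45)]
lens top [([243.2, 164.1], 0.6)]
focus side []
focus top [([368.3, 183.2], 0.31)]
```

View pics/s_f.png

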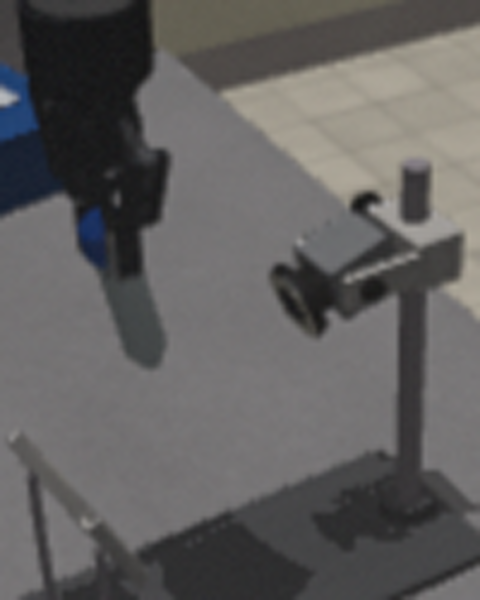

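View pics/t_f.png

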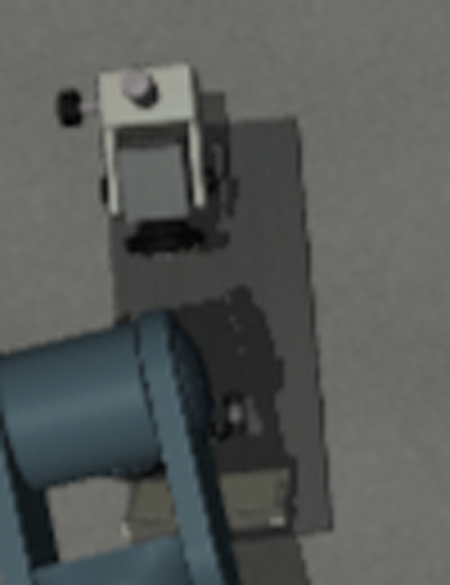

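```bash
cat > tube.py <<'E'
from m2 import *
def outline(G,th,yaw,L=.1038,lat=0):
    x=np.array([np.cos(yaw),np.sin(yaw),0]);y=np.array([-np.sin(yaw),np.cos(yaw),0]);z=np.array([0,0,1.])
    a=-np.sin(th)*x*np.cos(lat)+np.cos(th)*z*np.cos(lat)+np.sin(lat)*y; T=G-L*a
    e1=np.cross(y,a);e1/=np.linalg.norm(e1);e2=np.cross(a,e1)
    ph=np.linspace(0,2*np.pi,40)
    P=[T+h*a+r*(np.cos(b)*e1+np.sin(b)*e2) for h,r in((0,.005),(.016,.0145),(.094,.0145)) for b in ph]
    u=proj(C['side'],np.array(P)); return cv2.convexHull(u.astype(np.float32))[:,0],T,a
def G_of(s):
    R=np.array(s['orientation']);return np.array(s['tool_pos'])-.005*R[:,2]
E
python3 - <<'E'
from tube import *
F=pickle.load(open('F1.pkl','rb'))
s=read_state();G=G_of(s);print(G)
f1=F['side']['color'];k=12;x0,y0,w,h=270,100,26,42
tl=[]
for th in(.2,.285,.37):
    im=cv2.resize(f1[y0:y0+h,x0:x0+w],None,fx=k,fy=k,interpolation=cv2.INTER_CUBIC)
    u,T,a=outline(G,th,p[2]);u=(u-[x0,y0]+.5)*k-.5
    cv2.polylines(im,[np.round(u).astype(int)],True,(0,255,255),1);tl.append(im)
cv2.imwrite('pics/ovt.png',cv2.resize(np.hstack(tl),None,fx=.83,fy=.83))
E
```

```text
[0.50111397 0.22956376 0.3328177 ]
```

View pics/ovt.png

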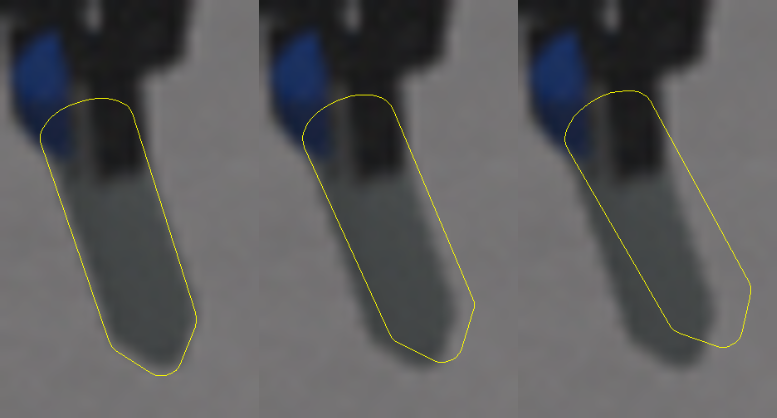

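```bash
cat > tfit.py <<'E'
from tube import *
from scipy.ndimage import map_coordinates, gaussian_filter
from scipy.optimize import minimize
def fit_tube(img,G,yaw,L=.1038,ths=np.arange(.1,.5,.02),visible=.075,pr=True):
    g=gaussian_filter(img.astype(float).mean(2),.5)
    def sc(th,off):
        # visible silhouette only below grip: take outline of tip..visible height
        x=np.array([np.cos(yaw),np.sin(yaw),0]);y=np.array([-np.sin(yaw),np.cos(yaw),0])
        a=-np.sin(th)*x+np.cos(th)*np.array([0,0,1.]);T=G-L*a;e1=np.cross(y,a);ph=np.linspace(0,2*np.pi,60)
        P=np.array([T+h*a+r*(np.cos(b)*e1+np.sin(b)*y) for h,r in((0,.005),(.016,.0145),(visible,.0145)) for b in ph])
        hull=cv2.convexHull(proj(C['side'],P).astype(np.float32))[:,0]
        top=proj(C['side'],T+visible*a)[0];tip=proj(C['side'],T)[0];d=(top-tip)/np.linalg.norm(top-tip)
        c=np.r_[hull,hull[:1]];seg=np.linalg.norm(np.diff(c,axis=0),axis=1);cs=np.r_[0,np.cumsum(seg)]
        t=np.linspace(0,cs[-1],150)[:-1];u=np.c_[np.interp(t,cs,c[:,0]),np.interp(t,cs,c[:,1])]
        ctr=hull.mean(0);dd=np.gradient(u,axis=0);n=np.c_[-dd[:,1],dd[:,0]];n/=np.linalg.norm(n,axis=1)[:,None]+1e-9
        n*=np.sign(((u-ctr)*n).sum(1))[:,None]
        keep=((u-tip)@d)<np.linalg.norm(top-tip)-6
        u=u[keep]+off;n=n[keep];s=lambda w:map_coordinates(g,[w[:,1],w[:,0]],order=3)
        return (s(u+.8*n)-s(u-.8*n)).mean()
    res=[]
    for th in ths:
        b=max((minimize(lambda o:-sc(th,o),o0,method='Nelder-Mead',options=dict(initial_simplex=np.array([o0,[o0[0]+1,o0[1]],[o0[0],o0[1]+1]]))) for o0 in([0,0],[-1.5,0],[1,1])),key=lambda m:-m.fun)
        res.append((round(th,3),round(-b.fun,2),b.x.round(2).tolist()))
    if pr:
        for r in res: print(r)
    return max(res,key=lambda r:r[1])
if __name__=='__main__':
    s=read_state();G=G_of(s)
    print(fit_tube(grab_frame('side')['color'],G,p[2]))
E
python3 tfit.py
```

```text
(np.float64(0.1), np.float64(32.41), [2.84, -2.28])
(np.float64(0.12), np.float64(33.4), [2.43, -2.06])
(np.float64(0.14), np.float64(34.28), [2.04, -1.84])
(np.float64(0.16), np.float64(34.89), [1.64, -1.6])
(np.float64(0.18), np.float64(35.3), [1.24, -1.36])
(np.float64(0.2), np.float64(35.48), [0.85, -1.12])
(np.float64(0.22), np.float64(35.44), [0.46, -0.87])
(np.float64(0.24), np.float64(35.18), [0.07, -0.62])
(np.float64(0.26), np.float64(34.69), [-0.32, -0.36])
(np.float64(0.28), np.float64(34.01), [-0.7, -0.09])
(np.float64(0.3), np.float64(33.15), [-1.09, 0.18])
(np.float64(0.32), np.float64(32.13), [-1.48, 0.46])
(np.float64(0.34), np.float64(31.08), [-1.87, 0.75])
(np.float64(0.36), np.float64(29.89), [-2.27, 1.05])
(np.float64(0.38), np.float64(28.64), [-2.66, 1.36])
(np.float64(0.4), np.float64(27.38), [-3.05, 1.68])
(np.float64(0.42), np.float64(26.14), [-3.45, 2.03])
(np.float64(0.44), np.float64(24.97), [-3.87, 2.38])
(np.float64(0.46), np.float64(24.16), [-4.29, 2.76])
(np.float64(0.48), np.float64(23.19), [-4.71, 3.14])
(np.float64(0.2), np.float64(35.48), [0.85, -1.12])
```

```bash
python3 go.py .581 -.2645 .329 94.65
```

```text
clock 12.75 tcp [0.5011 0.2297 0.3278] yaw_y 94.59 F [ 0.1  0.3 -1.5] w 0.0336 q [ 0.22 -0.05  1.72 -0.    1.47 -1.43]
tool shift cm [ -4.01 -49.9   -0.11] twist -0.0011
```

```bash
python3 -m creep '[[[-0.2,-2.9,0,0,20],[-0.35,-4,0,0,20],[-0.35,-4,0,0,20],[-0.35,-4,0,0,20],[-0.35,-4,0,0,20]]]' && python3 -m creep '[[[-0.35,-4,0,0,20],[-0.35,-4,0,0,20],[-0.35,-4,0,0,20],[-0.35,-4,0,0,20],[-0.35,-4,0,0,20]]]' && python3 -m creep '[[[-0.35,-4,0,0,20],[-0.31,-4,0,0,20],[0,-3,0,0,20],[0,0,2,0,20],[0,0,2,0,20]]]'&& python3 -m creep '[[[0,0,3,0,20],[0,0,3,0,20],[0,0,0,0,20],[0,0,0,0,20],[0,0,0,0,20]]]';python3 go.py .581 -.2645 .155 94.65
python3 - <<'E'
from h import *
F={n:grab_frame(n) for n in('side','top')}
crop(F['side'],335,165,435,285,5,'s_g.png')
E
```

```text
clock: 13.25
tool_pos: [0.5322, 0.0414, 0.328]
orientation: [[-0.997, -0.081, 0.001], [-0.081, 0.997, -0.0], [-0.001, -0.0, -1.0]]
ft_force: [0.2, 0.8, -1.1]
gripper_width: 0.0337
clock: 13.75
tool_pos: [0.5658, -0.1567, 0.3279]
orientation: [[-0.997, -0.08, 0.0], [-0.08, 0.997, -0.0], [-0.0, -0.0, -1.0]]
ft_force: [0.1, 0.2, 1.0]
gripper_width: 0.0338
clock: 14.25
tool_pos: [0.5814, -0.2656, 0.2879]
orientation: [[-0.997, -0.079, 0.001], [-0.079, 0.997, -0.001], [-0.001, -0.001, -1.0]]
ft_force: [-0.4, 0.1, -1.1]
gripper_width: 0.0334
clock: 14.75
tool_pos: [0.5823, -0.2646, 0.2303]
orientation: [[-0.997, -0.081, 0.003], [-0.081, 0.997, -0.002], [-0.003, -0.002, -1.0]]
ft_force: [-0.3, 0.5, 0.5]
gripper_width: 0.0337
clock 14.75 tcp [ 0.5823 -0.2646  0.2303] yaw_y 94.64 F [-0.3  0.5  0.5] w 0.0337 q [-0.6   0.23  1.6  -0.    1.3  -2.26]
tool shift cm [0.15 0.03 7.53] twist -0.0001
```

View pics/s_g.png

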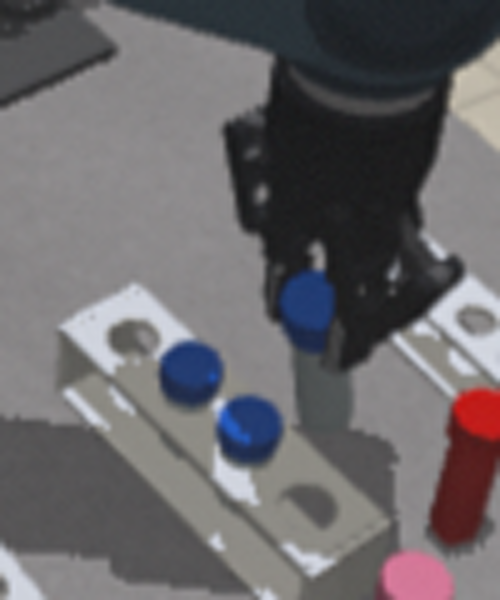

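```bash
python3 -m creep '[[[0,0,3,0,20],[0,0,2.5,0,20],[0,0,2,0,20],[0,0,0,0,20],[0,0,0,0,20]]]' 20;python3 go.py .566 -.2655 .1535 94.65
```

```text
clock: 15.35
tool_pos: [0.5819, -0.2641, 0.1542]
orientation: [[-0.997, -0.081, 0.001], [-0.081, 0.997, -0.001], [-0.001, -0.001, -1.0]]
ft_force: [-0.4, 0.7, -0.4]
gripper_width: 0.0335
clock 15.35 tcp [ 0.5819 -0.2641  0.1542] yaw_y 94.66 F [-0.4  0.7 -0.4] w 0.0335 q [-0.6   0.31  1.65 -0.    1.18 -2.26]
tool shift cm [ 1.6  -0.01  0.07] twist 0.0001
```

```bash
python3 -m creep '[[[0.6,0,0,0,20],[0.4,0,0,0,20],[0.3,0,0,0,20],[0.3,0,0.05,0,20],[0,0,0,0,20]]]' 20;python3 go.py .566 -.2655 .1535 94.65
python3 -m creep '[[[0,0,0,0,20],[0,0,0,0,20],[0,0,-1,0,20],[0,0,-2,0,20],[0,0,-2.5,0,20]]]' 50 && python3 -m creep '[[[0,0,-3,0,20],[0,0,-3,0,20],[0,0,0,0,20],[0,0,0,0,20],[0,0,0,0,20]]]' 50
python3 tfit.py | tail -16
```

```text
clock: 15.85
tool_pos: [0.566, -0.2657, 0.1538]
orientation: [[-0.997, -0.081, 0.003], [-0.081, 0.997, -0.002], [-0.003, -0.002, -1.0]]
ft_force: [3.4, -0.3, 3.7]
gripper_width: 0.0339
clock 15.85 tcp [ 0.566  -0.2657  0.1538] yaw_y 94.63 F [ 3.4 -0.3  3.7] w 0.0339 q [-0.62  0.28  1.69  0.    1.17 -2.27]
tool shift cm [-0.    0.02  0.03] twist -0.0003
clock: 16.35
tool_pos: [0.5631, -0.264, 0.2054]
orientation: [[-0.997, -0.081, -0.007], [-0.081, 0.997, 0.004], [0.007, 0.004, -1.0]]
ft_force: [0.2, -0.3, -0.3]
gripper_width: 0.0337
clock: 16.85
tool_pos: [0.5641, -0.2644, 0.2648]
orientation: [[-0.997, -0.081, -0.004], [-0.081, 0.997, 0.003], [0.004, 0.003, -1.0]]
ft_force: [-0.4, 0.5, -1.4]
gripper_width: 0.0338
(np.float64(0.2), np.float64(42.76), [2.1, -2.61])
(np.float64(0.22), np.float64(43.13), [1.64, -2.22])
(np.float64(0.24), np.float64(43.2), [1.19, -1.83])
(np.float64(0.26), np.float64(43.04), [0.74, -1.44])
(np.float64(0.28), np.float64(42.78), [0.27, -1.05])
(np.float64(0.3), np.float64(42.47), [-0.19, -0.64])
(np.float64(0.32), np.float64(42.01), [-0.66, -0.23])
(np.float64(0.34), np.float64(41.46), [-1.13, 0.18])
(np.float64(0.36), np.float64(40.86), [-1.61, 0.61])
(np.float64(0.38), np.float64(40.12), [-2.08, 1.04])
(np.float64(0.4), np.float64(39.45), [-2.57, 1.48])
(np.float64(0.42), np.float64(38.63), [-3.05, 1.93])
(np.float64(0.44), np.float64(37.64), [-3.54, 2.39])
(np.float64(0.46), np.float64(36.79), [-4.02, 2.85])
(np.float64(0.48), np.float64(36.32), [-4.54, 3.32])
(np.float64(0.12), np.float64(53.07), [-8.17, 10.2])
```

```bash
python3 -m creep '[[[0,0,-3,0,20],[0,0,-3.5,0,20],[0,2,0,0,20],[0.2,4,0,0,20],[0.2,4,0,0,20]]]' 50 && python3 -m creep '[[[0.2,4,0,0,20],[0.2,4,0,0,20],[0.2,4,0,0,20],[0.2,4,0,0,20],[0.2,4,0,0,20]]]' && python3 -m creep '[[[0.2,4,0,0,20],[0.2,4,0,0,20],[0.2,4,0,0,20],[0.1,4,0,0,20],[0,3,0,0,20]]]'&& python3 -m creep '[[[0,0.6,0,0,20],[0,0,0,0,20],[0,0,0,0,20],[0,0,0,0,20],[0,0,0,0,20]]]';python3 go.py .5034 .2304 .301 94.7
python3 tfit.py | sed -n 4,14p
```

```text
clock: 17.4
tool_pos: [0.5522, -0.1644, 0.3301]
orientation: [[-0.997, -0.08, -0.003], [-0.08, 0.997, 0.002], [0.003, 0.002, -1.0]]
ft_force: [1.0, 0.8, -0.2]
gripper_width: 0.0341
clock: 17.9
tool_pos: [0.5256, 0.0348, 0.3301]
orientation: [[-0.997, -0.081, -0.004], [-0.081, 0.997, 0.0], [0.004, 0.001, -1.0]]
ft_force: [1.4, -0.1, -0.5]
gripper_width: 0.0339
clock: 18.4
tool_pos: [0.5029, 0.2238, 0.3301]
orientation: [[-0.997, -0.083, -0.004], [-0.083, 0.997, -0.001], [0.004, -0.0, -1.0]]
ft_force: [0.5, 0.5, -0.6]
gripper_width: 0.0336
clock: 18.9
tool_pos: [0.5044, 0.2266, 0.3322]
orientation: [[-0.997, -0.079, -0.0], [-0.079, 0.997, -0.0], [0.0, -0.0, -1.0]]
ft_force: [0.1, 0.1, 0.0]
gripper_width: 0.0334
clock 18.9 tcp [0.5044 0.2266 0.3322] yaw_y 94.56 F [0.1 0.1 0. ] w 0.0334 q [ 0.22 -0.04  1.71 -0.    1.47 -1.43]
tool shift cm [0.07 0.39 3.12] twist -0.0025
(np.float64(0.16), np.float64(32.35), [2.81, -2.37])
(np.float64(0.18), np.float64(33.31), [2.41, -2.13])
(np.float64(0.2), np.float64(34.1), [2.01, -1.88])
(np.float64(0.22), np.float64(34.7), [1.61, -1.63])
(np.float64(0.24), np.float64(35.08), [1.22, -1.37])
(np.float64(0.26), np.float64(35.21), [0.83, -1.11])
(np.float64(0.28), np.float64(35.11), [0.45, -0.84])
(np.float64(0.3), np.float64(34.78), [0.07, -0.56])
(np.float64(0.32), np.float64(34.24), [-0.31, -0.27])
(np.float64(0.34), np.float64(33.5), [-0.69, 0.02])
(np.float64(0.36), np.float64(32.67), [-1.08, 0.33])
```

```bash
python3 -m creep '[[[0,0.38,1,-0.002,20],[0,0,1.5,0,20],[0,0,0.5,0,20],[0,0,0,0,20],[0,0,0,0,20]]]' 50 && python3 -m creep '[[[0,0,0,0,20],[0,0,0,0,20],[0,0,0,0,20],[0,0,0,0,20],[0,0,0,0,20]]]' 50;python3 go.py .5043 .2304 .3021 94.7
python3 tfit.py | sed -n 4,14p
python3 - <<'E'
from tube import *
F={n:grab_frame(n) for n in('side','top')}
s=read_state();G=G_of(s)
f1=F['side']['color'];k=9;x0,y0,w,h=265,90,75,65
im=cv2.resize(f1[y0:y0+h,x0:x0+w],None,fx=k,fy=k,interpolation=cv2.INTER_CUBIC)
def dr(u,c,cl=False):
    u=(np.array(u)-[x0,y0]+.5)*k-.5;cv2.polylines(im,[np.round(u).astype(int)],cl,c,1)
o=np.array([.3,-1.1])
u,T,a=outline(G,.275,p[2]);dr(u+o,(0,255,255),True)
q=p.copy();q[3]=.28
dr([proj(C['side'],cm(q,(-.045,0,0)))[0]+o,proj(C['side'],cm(q,(-.155,0,0)))[0]+o,proj(C['side'],cm(q,(-.155,0,.1)))[0]+o],(0,0,255))
b=np.linspace(0,6.28,60);dr([proj(C['side'],cm(q,(-.045,.028*np.cos(i),.028*np.sin(i))))[0]+o for i in b],(0,255,0))
cv2.imwrite('pics/ov5.png',im);print('tip',T,'focus',cm(q,(-.155,0,0)),'ax',a)
crop(F['top'],205,110,305,240,4.5,'t_h.png')
E
```

```text
clock: 19.45
tool_pos: [0.5039, 0.2314, 0.302]
orientation: [[-0.997, -0.083, -0.0], [-0.083, 0.997, -0.0], [0.0, -0.0, -1.0]]
ft_force: [0.1, 1.0, -0.4]
gripper_width: 0.0338
clock: 19.95
tool_pos: [0.504, 0.2314, 0.3024]
orientation: [[-0.997, -0.083, 0.0], [-0.083, 0.997, 0.0], [-0.0, 0.0, -1.0]]
ft_force: [0.3, -0.2, 0.6]
gripper_width: 0.0336
clock 19.95 tcp [0.504  0.2314 0.3024] yaw_y 94.77 F [ 0.3 -0.2  0.6] w 0.0336 q [ 0.23 -0.02  1.74  0.    1.42 -1.43]
tool shift cm [-0.03 -0.1   0.03] twist 0.0011
(np.float64(0.16), np.float64(33.31), [2.74, -2.43])
(np.float64(0.18), np.float64(34.25), [2.36, -2.19])
(np.float64(0.2), np.float64(34.95), [1.96, -1.95])
(np.float64(0.22), np.float64(35.47), [1.58, -1.7])
(np.float64(0.24), np.float64(35.78), [1.2, -1.44])
(np.float64(0.26), np.float64(35.88), [0.82, -1.17])
(np.float64(0.28), np.float64(35.72), [0.44, -0.89])
(np.float64(0.3), np.float64(35.43), [0.06, -0.61])
(np.float64(0.32), np.float64(34.95), [-0.31, -0.32])
(np.float64(0.34), np.float64(34.3), [-0.69, -0.03])
(np.float64(0.36), np.float64(33.5), [-1.06, 0.28])
tip [0.53199313 0.23369608 0.20742041] focus [0.53239477 0.23269806 0.20716487] ax [-0.27063215 -0.02227055  0.9624252 ]
```

View pics/ov5.png

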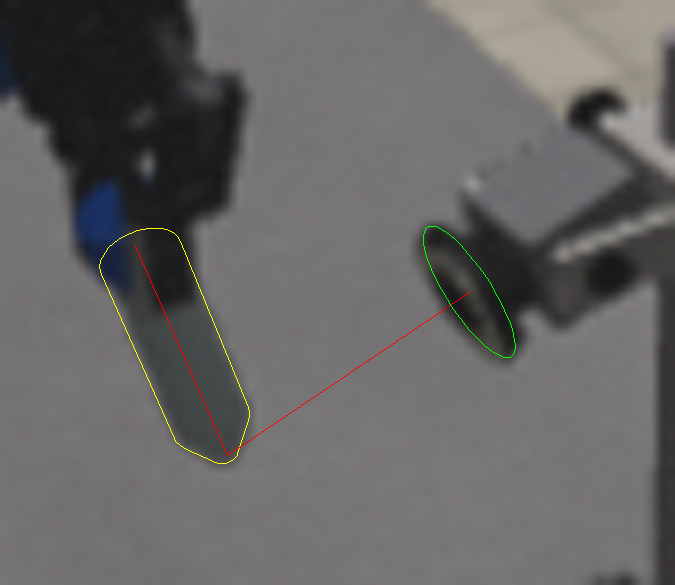

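View pics/t_h.png

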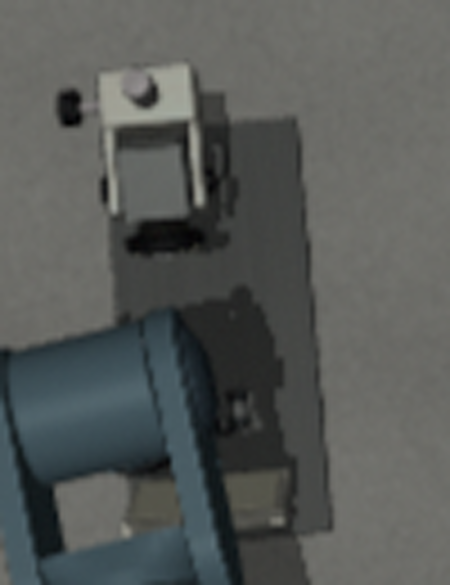

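Run:
```python
from tube import *
f1=grab_frame('side')['color'];k=18;x0,y0,w,h=308,104,21,28
tl=[cv2.resize(f1[y0:y0+h,x0:x0+w],None,fx=k,fy=k,interpolation=cv2.INTER_CUBIC)]
tl[0]=cv2.convertScaleAbs(tl[0],alpha=1.6)
base=tl[0].copy()
for t in(.24,.30,.36):
    im=base.copy();q=p.copy();q[3]=t;b=np.linspace(0,6.28,60)
    for r,c,x in((.028,(0,255,255),-.045),(.028,(255,255,0),-.038)):
        u=np.array([proj(C['side'],cm(q,(x,r*np.cos(i),r*np.sin(i))))[0]+[.3,-1.1] for i in b]);u=(u-[x0,y0]+.5)*k-.5
        cv2.polylines(im,[np.round(u).astype(int)],True,c,1)
    tl.append(im)
cv2.imwrite('pics/ring.png',cv2.resize(np.hstack(tl),None,fx=.52,fy=.52,interpolation=cv2.INTER_AREA))
```

```text
(no output)
```

View pics/ring.png

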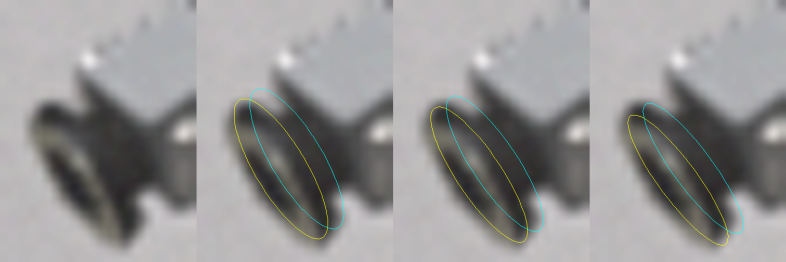

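Run:
```python
from tube import *
acc=grab_frame('side')['color'].astype(np.float32).mean(2)
k=18;x0,y0,w,h=308,104,21,28
g=cv2.resize(acc[y0:y0+h,x0:x0+w],None,fx=k,fy=k,interpolation=cv2.INTER_CUBIC)
print(np.round(acc[110:132,309:326]).astype(int))
bg=np.median(acc[112:130,300:309]);print(bg)
# background-edge contour at threshold ~ (bg+50)/2
m=(g<(bg+45)/2+8).astype(np.uint8)
cs,_=cv2.findContours(m,cv2.RETR_EXTERNAL,cv2.CHAIN_APPROX_NONE)
c=max(cs,key=len)[:,0].astype(float)
im=cv2.cvtColor(np.clip(g*1.6,0,255).astype(np.uint8),cv2.COLOR_GRAY2BGR)
for a in c.astype(int): cv2.circle(im,tuple(a),1,(0,0,255),-1)
for i in range(0,w,2): cv2.putText(im,str(x0+i),(i*k,10),0,.33,(0,255,0))
for i in range(0,h,2): cv2.putText(im,str(y0+i),(0,i*k+9),0,.33,(0,255,0))
cv2.imwrite('pics/cont.png',im);np.save('cont.npy',(c+.5)/k-.5+[x0,y0])
```

```text
[[118 117 118 118 118 117 116 121 147 123 110 109 110 109 109 110 110]
 [118 118 117 116 117 117 112  94 113 112 109 110 109 110 111 110 110]
 [118 118 118 119 118 118 112  82  79  99 109 111 111 111 111 110 111]
 [118 118 118 118 119 118 114  83  53  68  94 110 112 112 110 110 111]
 [118 118 116 108 106 107 111  90  58  45  63  89 107 110 111 110 111]
 [117 117 105  64  47  59  88  91  62  40  40  54  84 103 108 109 102]
 [117 113  85  43  30  34  46  56  44  36  33  38  51  75  95  93  73]
 [120 112  74  56  49  48  40  41  38  36  33  39  39  45  58  58  52]
 [119 113  83  69  67  66  53  45  42  38  36  36  38  37  42  47  54]
 [116 114  97  70  61  64  66  53  44  40  35  35  34  33  38  47  52]
 [117 118 111  75  43  46  66  77  50  37  37  35  32  33  34  41  51]
 [118 119 114  94  48  30  55  81  64  37  33  35  32  31  31  38  48]
 [118 118 118 110  65  34  33  52  66  37  31  29  33  30  29  38  48]
 [116 116 116 115  94  50  27  33  53  51  31  29  29  28  34  45  46]
 [115 117 116 118 112  68  33  30  46  57  37  28  30  44  71  79  59]
 [117 116 116 116 115  96  63  35  32  46  50  29  30  62 112 117  91]
 [115 114 114 116 118 115  94  62  42  47  63  38  28  48  97 120 115]
 [116 115 115 116 117 119 114  97  69  56  67  50  29  42  86 119 121]
 [116 117 118 116 118 118 118 114  97  77  69  64  34  60 103 120 121]
 [117 117 117 116 115 117 117 118 115  98  82  72  56  91 117 119 119]
 [118 116 117 118 118 116 116 117 118 114 107  98  92 118 120 118 118]
 [117 116 117 117 119 116 115 115 117 118 117 118 117 119 119 120 118]]
117.0
```

View pics/cont.png

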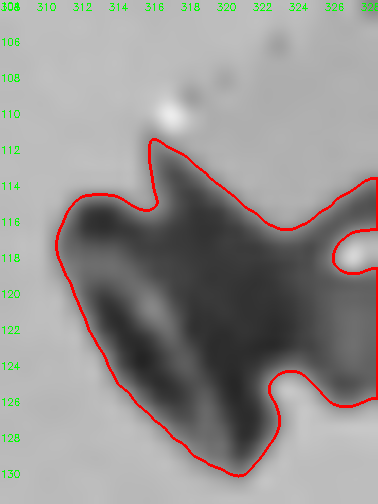

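```bash
cat > disc.py <<'E'
from tube import *
c=np.load('cont.npy')
keep=(c[:,0]<323.2)&(c[:,1]>114)&~((c[:,0]>316.0)&(c[:,1]<125.5))&~((c[:,0]>315)&(c[:,1]<116))
pts=c[keep][::4]
b=np.linspace(0,2*np.pi,90)
def hull(t,th,o,xf=-.045):
    q=p.copy();q[3]=t
    P=np.array([cm(q,(x,.028*np.cos(i),.028*np.sin(i))) for x in(xf,xf+th) for i in b])
    return (cv2.convexHull(proj(C['side'],P).astype(np.float32))[:,0]+np.array(o)).astype(np.float32)
body=[o for o in camo[:4] if o[0]=='side']
def res(v,t=None,wb=1):
    if t is None:t,v=v[0],v[1:]
    th,dx,dy,xf,xb,xr=v
    h=hull(t,th,(dx,dy),xr).reshape(-1,1,2)
    d=np.array([cv2.pointPolygonTest(h,(float(a),float(bb)),True) for a,bb in pts])
    q=p.copy();q[3]=t;q[4]=xf;q[5]=xb
    e=np.concatenate([proj(C['side'],cm(q,P))[0]+[dx,dy]-u for _,P,u in body])
    return np.r_[d*3/np.sqrt(len(pts)), wb*e, (xr+.045)/.002*.5]
for t in np.arange(.2,.5,.03):
    r=least_squares(res,[.008,0,-.5,-.023,.025,-.045],kwargs=dict(t=t),diff_step=1e-3)
    print(round(t,2),round(2*r.cost,3),r.x.round(4),'disc rms',round(np.sqrt((r.fun[:len(pts)]**2).sum())/3,3))
E
python3 disc.py
```

```text
0.2 2.36 [ 0.0064 -0.0773 -0.1541 -0.0246  0.0238 -0.0451] disc rms 0.386
0.23 1.249 [ 0.0066 -0.1823 -0.2248 -0.0235  0.0245 -0.0451] disc rms 0.294
0.26 0.729 [ 0.007  -0.2723 -0.2947 -0.0226  0.0251 -0.045 ] disc rms 0.228
0.29 0.806 [ 0.0075 -0.3665 -0.3536 -0.0216  0.0257 -0.045 ] disc rms 0.217
0.32 1.478 [ 0.008  -0.4521 -0.4109 -0.0206  0.0263 -0.045 ] disc rms 0.269
0.35 2.742 [ 0.0087 -0.5528 -0.4456 -0.0196  0.027  -0.045 ] disc rms 0.361
0.38 4.589 [ 0.0094 -0.6597 -0.4697 -0.0185  0.0276 -0.045 ] disc rms 0.468
0.41 7.003 [ 0.0102 -0.7401 -0.4991 -0.0176  0.0282 -0.045 ] disc rms 0.584
0.44 9.968 [ 0.011  -0.8447 -0.5031 -0.0165  0.0289 -0.045 ] disc rms 0.701
0.47 13.455 [ 0.012  -0.9442 -0.5103 -0.0155  0.0295 -0.045 ] disc rms 0.816
```

```bash
cat > tcont.py <<'E'
from tube import *
def tc(pic):
    acc=grab_frame('side')['color'].astype(np.float32).mean(2)
    k=18;x0,y0,w,h=276,118,22,26
    g=cv2.resize(acc[y0:y0+h,x0:x0+w],None,fx=k,fy=k,interpolation=cv2.INTER_CUBIC)
    bg=np.median(acc[135:143,296:302]);tb=np.median(acc[129:135,285:288]);thr=(bg+tb)/2
    m=(g<thr).astype(np.uint8);cs,_=cv2.findContours(m,cv2.RETR_EXTERNAL,cv2.CHAIN_APPROX_NONE)
    c=max(cs,key=len)[:,0].astype(float);c=(c+.5)/k-.5+[x0,y0]
    c=c[(c[:,1]>126)&(c[:,0]>277)&(c[:,0]<296)&(c[:,1]<142)][::4]
    im=cv2.cvtColor(np.clip(g*1.6,0,255).astype(np.uint8),cv2.COLOR_GRAY2BGR)
    for a in c: cv2.circle(im,tuple(np.round((a-[x0,y0]+.5)*k-.5).astype(int)),1,(0,0,255),-1)
    cv2.imwrite(pic,im);print(bg,tb,len(c));return c
if __name__=='__main__':
    c=tc('pics/tcont.png');s=read_state();G=G_of(s)
    def res(v,th):
        h=(outline(G,th,p[2])[0]+np.array(v)).astype(np.float32).reshape(-1,1,2)
        return np.array([cv2.pointPolygonTest(h,(float(a),float(b)),True) for a,b in c])
    for th in np.arange(.2,.36,.02):
        r=least_squares(res,[0.3,-.8],args=(th,),diff_step=1e-2,x_scale=.1);print(round(th,2),r.x.round(2),np.sqrt((r.fun**2).mean()).round(3))
E
python3 tcont.py
python3 - <<'E'
from tube import *
X=np.array([.532,.233,.207]);J=np.array([(proj(C['side'],X+d)-proj(C['side'],X))[0]/1e-3 for d in np.eye(3)*1e-3]).T*1e-3
J2=np.array([(proj(C['top'],X+d)-proj(C['top'],X))[0] for d in np.eye(3)*1e-3]).T
print('px/mm side',J.round(3),'top',J2.round(3));print('shift mm',np.linalg.pinv(J)@[-.95,.7])
E
```

```text
119.0 70.0 152
0.2 [ 1.79 -1.82] 0.289
0.22 [ 1.44 -1.57] 0.217
0.24 [ 1.09 -1.32] 0.159
0.26 [ 0.75 -1.07] 0.133
0.28 [ 0.4  -0.82] 0.159
0.3 [ 0.06 -0.56] 0.221
0.32 [-0.27 -0.29] 0.297
0.34 [-0.61 -0.03] 0.38
px/mm side [[ 0.277 -0.133 -0.023]
 [-0.089 -0.152 -0.256]] top [[-0.002 -0.309 -0.049]
 [-0.309  0.005 -0.021]]
shift mm [-3.45762469  0.22031934 -1.66564604]
```

View pics/tcont.png

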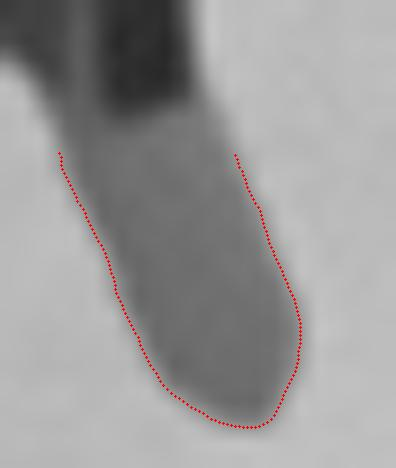

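```bash
python3 -m creep '[[[0.15,-0.04,0.04,0,20],[0.12,-0.04,0.03,0,20],[0,0,0,0,20],[0,0,0,0,20],[0,0,0,0,20]]]' 50 && python3 -m creep '[[[0,0,0,0,20],[0,0,0,0,20],[0,0,0,0,20],[0,0,0,0,20],[0,0,0,0,20]]]' 50;python3 tcont.py
python3 - <<'E'
from tube import *
F={n:grab_frame(n) for n in('side','top')}
s=read_state();G=G_of(s);print(s['clock'],s['tool_pos'],s['ft_force'],np.abs(s['dq']).max())
th=.262;ot=np.array([.72,-1.05]);of=np.array([-.31,-.32])
T=outline(G,th,p[2])[1];q=p.copy();q[3]=.275
print('tip px',proj(C['side'],T)[0]+ot,'focus px',proj(C['side'],cm(q,(-.155,0,0)))[0]+of)
cv2.imwrite('pics/side_end.png',F['side']['color']);cv2.imwrite('pics/top_end.png',F['top']['color'])
E
```

```text
clock: 20.75
tool_pos: [0.5013, 0.2303, 0.3016]
orientation: [[-0.997, -0.083, 0.0], [-0.083, 0.997, 0.0], [-0.0, 0.0, -1.0]]
ft_force: [0.5, 0.2, -0.9]
gripper_width: 0.034
clock: 21.25
tool_pos: [0.5013, 0.2303, 0.3016]
orientation: [[-0.997, -0.083, -0.0], [-0.083, 0.997, -0.0], [0.0, -0.0, -1.0]]
ft_force: [0.2, 0.2, -0.5]
gripper_width: 0.0336
119.16667 70.666664 159
0.2 [ 1.78 -1.81] 0.282
0.22 [ 1.43 -1.57] 0.206
0.24 [ 1.08 -1.33] 0.146
0.26 [ 0.74 -1.08] 0.128
0.28 [ 0.39 -0.83] 0.169
0.3 [ 0.05 -0.58] 0.242
0.32 [-0.28 -0.32] 0.326
0.34 [-0.61 -0.06] 0.416
21.4 [0.50127726 0.23035687 0.30159757] [ 0.29108679  0.25548498 -1.06344451] 0.0030519067424904034
tip px [288.99981178 140.79720175] focus px [289.05941985 140.74149635]
```

View pics/side_end.png

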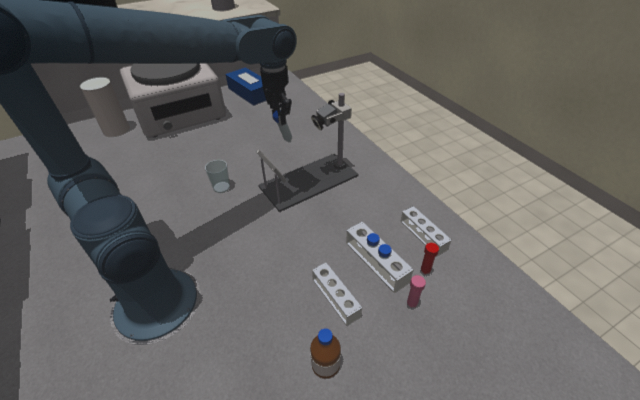

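The side view shows the tube held at (289,141) in front of the camera. Both short tubes are in the rack at (373,240) and (385,251), and the beaker, bottle and decoys haven't moved.

```bash
python3 -c "
from rig import *
print(hand_in())"
```

```text
the job is handed in; nothing more can be done
None
```

The tall tube is out of the rack and held still in the air with its tip at the camera's focus point. I handed the job in at 21.4 s of the 48 s; no verdict was reported.

- **Grasp:** I gripped the tube by its cap and drew it up until only the tip was left in the top plate.
- **Lean:** The tool can only point down, so I levered the tip against the rim of its own rack hole at light grip until the tube leaned. The first push gave only about 0.21 rad, so I went back and pushed further. I held it at 50 N afterwards.
- **Tilt and tip:** The tube leans about 0.26 rad; the camera tilt is about 0.275 rad, good to roughly 0.03. In the side picture the tip is within about 0.1 px of the computed focus point (289.0, 140.8 against 289.1, 140.7). That figure is partly built in: I moved the tube to match after finding about 1 px of disagreement. I think that came from the cap slipping 2–3 mm in the pads.
- **Not checked:** The arm hid the tube in the top view. Its position across the picture therefore rests on the arm's own position reading and the fitted stand position, to roughly 2 mm. The networks could not find the focus point, so I worked it out from the stand and camera geometry.
- **Rest of the scene:** In the last picture the arm was steady and nothing but the gripper touched the tube. The short tubes, glassware and look-alikes were still in their places. I did not go near the camera or its tilt setting.

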